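# Dock the board tray and rock out its stuck locating block

### The job

Slide the loaded board tray across the bench into the docking frame until it is fully home against the stop, so that the frame's lips hold it down. Then grip the stem of the blue locating block and rock it sideways, to one side and to the other, until it has pushed both stiff orange cheeks back off its shoulders; lift it straight out and finish while still holding it upright, at rest, just clear (a finger's width or two) above the cheeks over its own socket. The tray must stay home and flat, and the other things on the bench are left alone.

Things in the scene. Friction and masses are not known exactly. Their poses are not given: they have to be found in the camera images.
- dock: Docking frame fixed to the bench, grey, dark lips, yellow mouth pieces. Origin on the bench, middle of its mouth; x inward along the slide, z up. Rails 18 mm high from x 0 to the stop at 150; inner faces 77.5 mm either side of the middle (tray 150 wide). Lips 12 to 17 mm up, reaching in to 69.5. Yellow pieces splay out to x -30. Tray home: its origin at x 50, y 0 mm here, axes parallel.
- dock_stop (a point): Middle of the stop's face (150 mm inward of the mouth), 9 mm above the bench; the stop bar is 18 mm high.
- tray: Loose aluminium tray with a green circuit board, 200 (x) by 150 (y) mm, deck 8 mm thick, flat on the bench; about 0.8 kg with the block. Origin at the middle of its underside; x points from its grip tab to the edge that enters the frame first; z up. It starts before the frame's mouth, pointing roughly inward, and slides on the bench.
- tray_grip (a point): Grip point of the tray's black upright tab, at x -83, y 0, 42 mm above the tray's underside. The tab is 14 mm thick along the tray's y, 30 mm long along x, its top 62 mm above the underside: pinch it from above across y.
- socket (a point): Middle of the socket floor on the tray deck (tray frame x 30, y 0, z 8 mm). Low walls (8 mm) locate the block's keel across y with 1.6 mm play; end walls 22 mm high stand 23.5 mm either side along x. The cheeks stand on the +y and -y sides.
- block: Blue locating block, 0.2 kg, 100 mm tall, in the socket. Origin: middle of its underside; axes as the tray's when seated, rocks across y. Round keel 18 mm across along x (axis 9 mm up: it rocks about this), foot 44 (x) by 30 (y) up to shoulders at 45, stem 36 (x) by 16 (y) above. Pinch the stem across y about 80 mm up and tilt the gripper with it about the keel axis.
- block_centre (a point): Point on the block's axis, half-way up (50 mm above its underside).
- cheek_left (a joint): Lean (rad) of the orange cheek at the tray's +y side: about 0 upright, grows outward, at most 0.4. Hinged along x, 12 mm from the socket's middle, 4 mm above the deck; stiff (0.35 N m friction), no spring: stays where pushed. Its tooth reaches 5 mm over the block's shoulder, 3.5 mm above it, and clears it from about 0.12. Leaning the block 0.25 to this side brings it to about 0.17.
- cheek_right (a joint): The same for the cheek at the tray's -y side, growing as it is pushed toward -y.
- cheek_left_top (a point): Middle of the top of the left (+y) cheek, 53.5 mm above the deck when upright; the cheek is 34 mm long along x.
- cheek_right_top (a point): Middle of the top of the right (-y) cheek, likewise.
- carton: Bystander: open cardboard parts carton 100 x 140 x 60 mm; origin under its centre.
- heatsink: Bystander: finned heat sink 60 x 60 x 30 mm; origin under its centre.
- tape: Bystander: blue ring-shaped tape core, 84 mm across, 24 mm high; origin under its centre.
- driver: Bystander: screwdriver lying on the bench; origin on its underside.
Mind the look-alikes: they are no part of the job. Of the things shaped like the block, the blue one is meant. There is more than one size of the tray; the one meant has the size given above.

How it is judged:
By the outcome, as a careful person would: the job done as asked, in the order asked, and still so for the second after the job is handed in, while the arm keeps its last pose, push and grip.
It also fails if it takes over 54 s, if anything falls off the work surface, if the arm or the gripper's body presses on something with over 40 N, if the wrist force passes 120 N, or if a joint passes its speed limit or range.

### The arm

A 6-joint arm with a two-finger parallel gripper is mounted at the origin on the work surface. World frame = base frame: x ahead of the robot, y to its left, z up, the work surface at z = 0. Lengths are in m, angles in rad, forces in N, time in s.
With the tool pointing down it reaches from about 0.35 to 0.85 m from the base axis. Payload 8.1 kg.
Tool frame: the origin (TCP) lies on the mounting face of the last link; the fingertips stand 186 mm ahead of it and the grasp point (between the pads) lies 167 mm ahead of it (grip_point_offset is the distance from the TCP to the grasp point, in m); z points along the fingers, y is the direction in which the jaws open and shut (so a half turn about z gives the same grasp; the last joint's range is limited). The gripper opens to 93 mm and grips with 3 to 60 N. Pads are 15 mm wide; open, the fingers measure 128 mm over their backs; the gripper's body (75 mm by 188 mm) begins 65 mm behind the grasp point.
Start: joints at [1.209, 0.13, 1.488, -0, 1.523, -0.085], TCP at [0.164, 0.577, 0.405] pointing down, gripper open.
Joint ranges: [-2.96, 2.96], [-0.89, 2.26], [0.02, 2.5], [-1.34, 4.48], [0, 2.73], [-2.66, 2.66]. Speed limits (rad/s): [2.39, 2.39, 2.79, 3.14, 3.14, 3.14].

### API

Orientations are given as a rotation vector (axis times angle).
In Python, from plant import read_state, read_camera, close_job, grip_point_offset gives the robot as it stands.
- The arm moves only by the shell command python3 -m creep 'ROWS' [OPENING] [FORCE]. ROWS is JSON, a list of rows, each a list of 2 entries, a list of its own where there are three numbers: the shift along the tool's x, y, z in cm, then the turn, a rotation vector about the tool's x, y, z in degrees. In form: [[[tx, ty, tz], [rx, ry, rz]], ...]. A call has 1 to 12 rows; each row shifts and turns the commanded pose from where the row before left it, along the tool's axes as they then stand; what a row does not reach is not made up. A row lasts 1/12 s, in which the tool goes at most 41.7 mm and 7.16 degrees, less where a joint would pass 70% of its speed; a pose out of reach is approached as far as the arm can. A call is refused whole if a number of a shift passes 4.17 or a number of a turn 7.16, either way. A call with a gripper value outside its range is refused whole. OPENING is the opening in per cent of the stroke, from 0 (shut) to 100 (fully open), set as the call begins (- or left out, the last holds). The fingers move at their own pace and stop on an object; FORCE is the grip in N (left out, the last holds). Time passes only in rows, so rows that do not move let the fingers close. It gives the time, the measured TCP pose, the force and the opening at its end, in the units of the state.
- read_state(): the state, without advancing time (a new reading comes with each control period).
- read_camera(name): name is "scene" or "side" or "wrist"; returns a dict with "img" (420x560x3 uint8, red, green, blue), "K" (3x3 intrinsics, pixels), "T" (4x4, takes a point from camera to world coordinates). Camera axes: x right, y down, z forward; pixel columns grow to the right and rows downward; lengths in m; the calibration is good to about 2 mm. A picture is of the moment at which its call begins. There is no depth.
- close_job(): hands the job in, once; it reports no verdict.
The state is a dict: "t": time; "q": joint angles; "dq": joint speeds; "joint_torque": joint torques, N m; "tool_pos": TCP position; "orientation": TCP orientation; "force": force on the tool from outside, world axes, zero at the start; "wrist_torque": the same for the moment, N m; "opening": finger opening in m.
Only numpy, scipy, OpenCV 4.12 (cv2) and the standard library are available. Lean on these libraries where they do the work, as an engineer would, in place of code of your own. Each camera call takes 0.05 s, during which the arm holds its last target.

## Working session

There is one attempt and no reset: what is moved stays moved. The work goes in short steps, Python scripts to look and compute and a shell command to move; the robot and the scene stay as the last step left them, time stands still between calls to the robot, and variables do not carry over. Pictures are saved under pics/ and viewed, and the job is handed in when it is done.

```bash
ls; mkdir -p pics; python3 - <<'E'
from plant import *
import cv2
print(read_state()); print(grip_point_offset)
for n in ["scene","side","wrist"]:
    c=read_camera(n); cv2.imwrite(f"pics/{n}0.png",c["img"][:,:,::-1]); print(n,c["K"].tolist(),c["T"].round(4).tolist())
E
```

```text
pics
{'t': 0.0, 'q': array([ 1.20862096e+00,  1.31145653e-01,  1.48929066e+00,  1.97906015e-05,
        1.52303878e+00, -8.54214182e-02]), 'dq': array([ 1.98757607e-06, -1.58922282e-03, -1.88161664e-03, -1.43438359e-03,
        7.70048698e-04,  6.58436741e-04]), 'joint_torque': array([ 3.01371847e-04, -5.59804308e+01, -4.91767430e+01,  7.67102279e-02,
        3.50029359e-02, -1.51207119e-04]), 'tool_pos': array([0.16384207, 0.57694542, 0.40369017]), 'orientation': array([-4.33279090e-01, -3.11112833e+00,  2.87590212e-03]), 'force': array([-0.30805965,  0.00277096, -0.1595911 ]), 'wrist_torque': array([ 0.00431488,  0.02962623, -0.00843444]), 'opening': 0.09288426583326216}
0.1673
scene [[479.0842176039552, 0.0, 281.0094719673811], [0.0, 479.0842176039552, 209.05140077907777], [0.0, 0.0, 1.0]] [[-0.1731, 0.6758, -0.7164, 1.4043], [0.9849, 0.1247, -0.1204, 0.0844], [0.0079, -0.7265, -0.6872, 0.8815], [0.0, 0.0, 0.0, 1.0]]
side [[483.7840145804694, 0.0, 281.8376595887198], [0.0, 483.7840145804694, 209.09375109690913], [0.0, 0.0, 1.0]] [[0.8898, -0.2307, 0.3937, 0.1081], [-0.4559, -0.4854, 0.746, -0.8766], [0.019, -0.8433, -0.5371, 0.6478], [0.0, 0.0, 0.0, 1.0]]
wrist [[300.95250615976164, 0.0, 277.50251868553835], [0.0, 300.95250615976164, 210.4064506966357], [0.0, 0.0, 1.0]] [[0.2743, 0.917, 0.2897, 0.0836], [0.9616, -0.2614, -0.0833, 0.5997], [-0.0007, 0.3014, -0.9535, 0.3831], [0.0, 0.0, 0.0, 1.0]]
```

View pics/scene0.png

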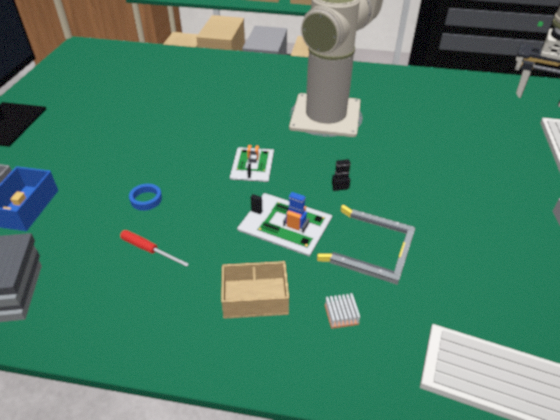

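View pics/side0.png

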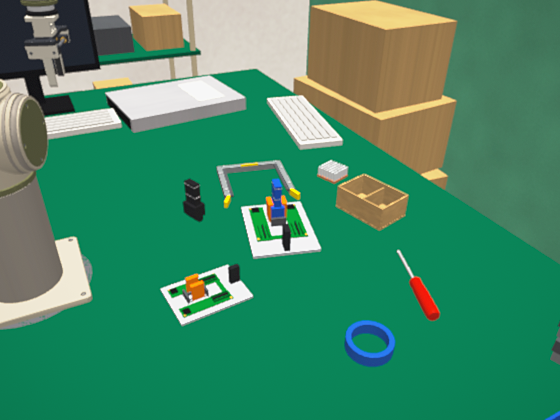

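View pics/wrist0.png

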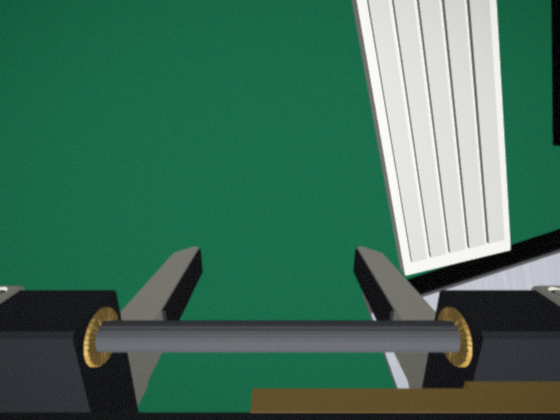

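The target tray, with the blue block and black tab, is at scene (285,222). The look-alikes are the small tray at (252,163) and the black block at (342,175). I'll enlarge the area to confirm and to pick up corner positions.

```bash
cat > h.py <<'E'
import numpy as np, cv2
from plant import *
from scipy.spatial.transform import Rotation as R
def ray(c,u,v):
    d=c["T"][:3,:3]@np.linalg.solve(c["K"],[u,v,1.]); return c["T"][:3,3],d
def onz(c,u,v,z):
    o,d=ray(c,u,v); return o+d*(z-o[2])/d[2]
def proj(c,p):
    T=np.linalg.inv(c["T"]); q=c["K"]@(T[:3,:3]@np.asarray(p)+T[:3,3]); return q[:2]/q[2]
def two(c1,a,c2,b):
    o1,d1=ray(c1,*a);o2,d2=ray(c2,*b)
    s=np.linalg.lstsq(np.c_[d1,-d2],o2-o1,rcond=None)[0]
    p,q=o1+d1*s[0],o2+d2*s[1]; return (p+q)/2,np.linalg.norm(p-q)
def crop(c,x0,y0,x1,y1,k,name):
    cv2.imwrite("pics/"+name,cv2.resize(c["img"][y0:y1,x0:x1,::-1],None,fx=k,fy=k,interpolation=cv2.INTER_CUBIC))
E
python3 - <<'E'
from h import *
c=read_camera("scene");crop(c,230,140,430,290,4,"sc1.png")
s=read_camera("side");crop(s,150,140,350,290,4,"si1.png")
# colour masks
for n,c in (("scene",c),("side",s)):
    h=cv2.cvtColor(c["img"],cv2.COLOR_RGB2HSV)
    for nm,lo,hi in (("white",(0,0,170),(180,60,255)),("yellow",(22,150,120),(33,255,255)),("orange",(5,150,120),(18,255,255)),("blue",(105,120,60),(130,255,255)),("black",(0,0,0),(180,255,40))):
        m=cv2.inRange(h,lo,hi)
        for k in cv2.findContours(m,0,2)[0]:
            if cv2.contourArea(k)>12:
                x,y,w,hh=cv2.boundingRect(k)
                if 150<x<420 and 140<y<290: print(n,nm,(x,y,w,hh),cv2.contourArea(k))
E
```

```text
scene white (154, 248, 34, 18) 64.0
scene white (331, 210, 83, 69) 405.0
scene white (238, 193, 94, 62) 1603.0
scene white (230, 147, 44, 34) 529.0
scene yellow (318, 257, 11, 3) 19.0
scene yellow (342, 208, 7, 7) 15.0
scene orange (287, 212, 13, 17) 134.5
scene blue (288, 193, 19, 34) 250.5
scene black (252, 198, 9, 14) 86.5
scene black (333, 175, 16, 15) 181.0
scene black (337, 166, 12, 7) 38.0
side white (160, 265, 93, 60) 1368.0
side white (397, 250, 17, 28) 64.5
side white (241, 201, 80, 56) 1413.0
side white (217, 164, 24, 32) 139.5
side white (318, 160, 30, 21) 369.5
side white (258, 160, 36, 28) 131.0
side yellow (224, 196, 7, 12) 44.5
side yellow (290, 189, 10, 11) 64.5
side yellow (241, 163, 17, 4) 18.5
side orange (185, 276, 20, 24) 269.5
side orange (266, 197, 7, 24) 39.0
side blue (271, 179, 13, 39) 285.0
side black (230, 267, 9, 16) 98.0
side black (283, 229, 7, 21) 80.5
side black (184, 196, 20, 25) 248.5
side black (185, 185, 14, 12) 68.5
```

View pics/sc1.png

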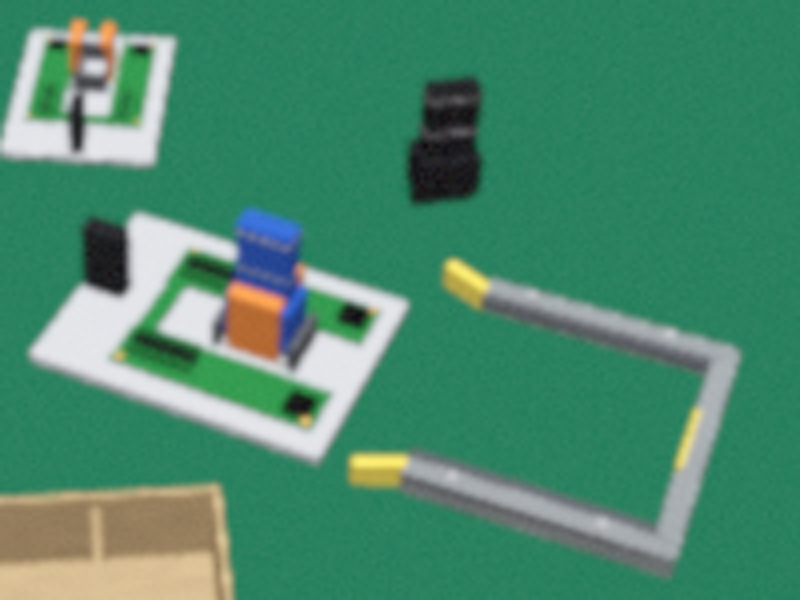

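View pics/si1.png

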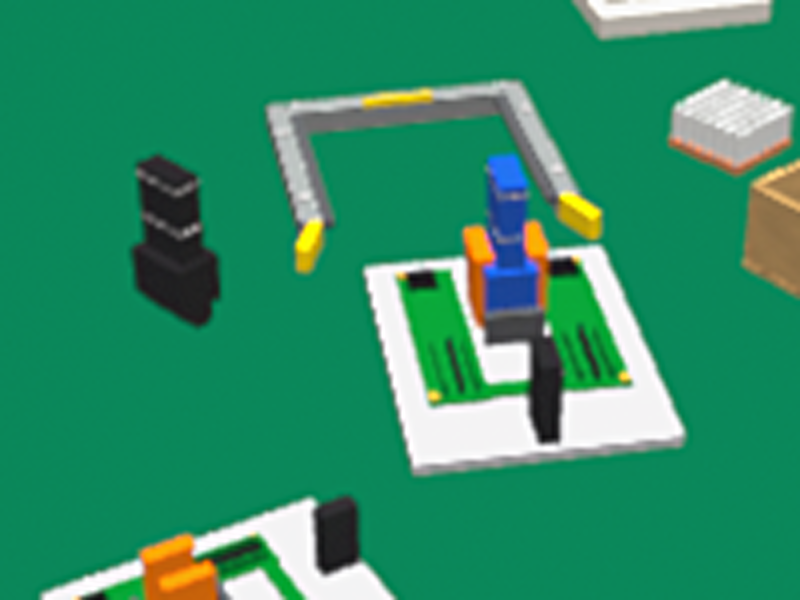

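The meant tray is the larger white one at scene (285,222). It carries the blue block and points at the dock's mouth. The small tray at (252,163) and the black block at (342,175) are decoys. Next I measure corners in both views.

```bash
python3 - <<'E'
from h import *
c=read_camera("scene");s=read_camera("side")
f=lambda x0,y0,p:((p[0]+.5)/4-.5+x0,(p[1]+.5)/4-.5+y0)
S=lambda p,z:onz(c,*f(230,140,p),z).round(4); D=lambda p,z:onz(s,*f(150,140,p),z).round(4)
P=[S(p,.008) for p in ((138,213),(408,302),(320,457),(30,353))]
Q=[D(p,.008) for p in ((413,468),(365,268),(603,247),(684,437))]
for n,X in (("scene",P),("side",Q)):
    X=np.array(X);print(n,X[:,:2].tolist(),np.linalg.norm(X-np.roll(X,-1,0),axis=1).round(4),X.mean(0))
    e=(X[1]-X[0]+X[2]-X[3]);print("yaw",np.degrees(np.arctan2(e[1],e[0])))
# tab top
print("far rail outer",S((490,281),.018),S((740,349),.018)," near rail inner",S((412,452),.018),S((668,524),.018))
print("stop inner ",S((712,365),.018),"mark",S((700,410),.018),S((680,468),.018))
print("yellow",S((447,260),.018),S((350,458),.018))
print("side rails left outer/inner",D((268,107),.018),D((300,222),.018),D((303,118),.018),D((327,222),.018))
print("side right",D((520,82),.018),D((580,198),.018),D((497,98),.018),D((556,203),.018),"mark",D((365,100),.018),D((432,95),.018))
E
```

```text
scene [[0.4382, -0.1256], [0.4923, 0.0658], [0.6362, 0.0266], [0.5825, -0.1665]] [0.1989 0.1491 0.2004 0.15  ] [ 0.5373   -0.049925  0.008   ]
yaw 74.33841011785307
side [[0.4354, -0.1292], [0.4906, 0.0656], [0.636, 0.0242], [0.5798, -0.1685]] [0.2025 0.1512 0.2007 0.1497] [ 0.53545  -0.051975  0.008   ]
yaw 73.96091026998987
far rail outer [0.4733 0.117  0.018 ] [0.5073 0.2771 0.018 ]  near rail inner [0.6312 0.081  0.018 ] [0.6597 0.2322 0.018 ]
stop inner  [0.5249 0.2594 0.018 ] mark [0.5652 0.2515 0.018 ] [0.6151 0.2392 0.018 ]
yellow [0.4581 0.0876 0.018 ] [0.6426 0.045  0.018 ]
side rails left outer/inner [0.5062 0.2745 0.018 ] [0.469  0.1187 0.018 ] [0.5223 0.2488 0.018 ] [0.4843 0.1114 0.018 ]
side right [0.6837 0.2345 0.018 ] [0.6436 0.0696 0.018 ] [0.6575 0.219  0.018 ] [0.6265 0.0706 0.018 ] mark [0.5717 0.2556 0.018 ] [0.6178 0.2427 0.018 ]
```

```bash
python3 - <<'E'
from h import *
c=read_camera("scene");crop(c,316,200,416,280,8,"sc2.png")
s=read_camera("side");crop(s,212,154,304,214,8,"si2.png")
E
```

```text
(no output)
```

View pics/sc2.png

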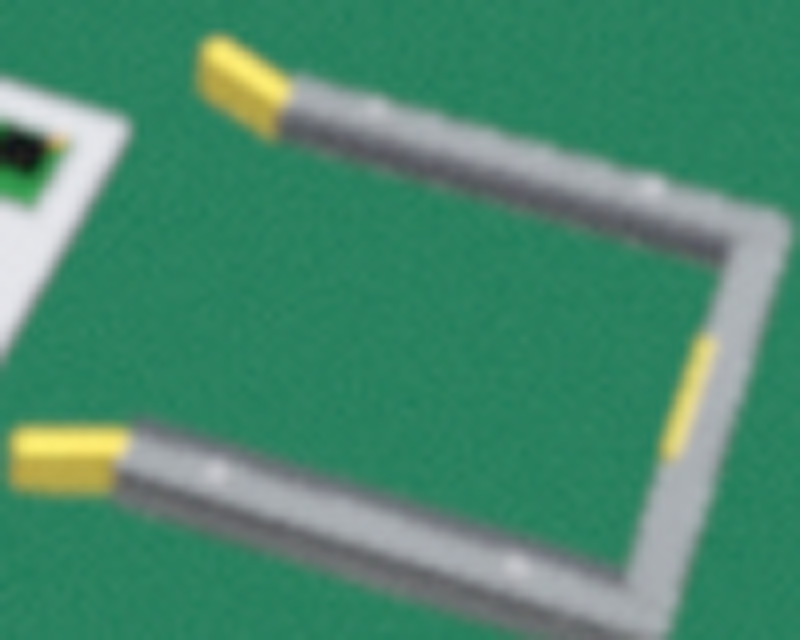

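View pics/si2.png

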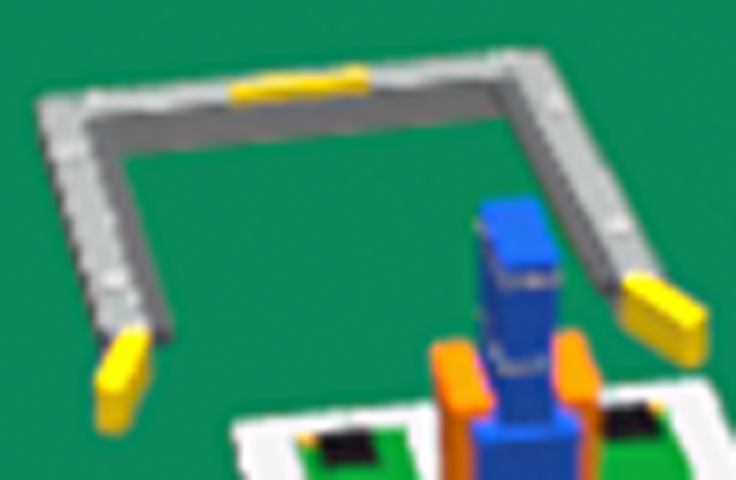

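```bash
python3 - <<'E'
from h import *
c=read_camera("scene");s=read_camera("side")
def f(x0,y0,p):return ((p[0]+.5)/8-.5+x0,(p[1]+.5)/8-.5+y0)
S=lambda p,z=.0185:onz(c,*f(316,200,p),z)[:2]; D=lambda p,z=.0185:onz(s,*f(212,154,p),z)[:2]
for n,A in (("scene",[S((376,105)),S((652,185)),S((218,470)),S((517,565))]),("side",[D((113,275)),D((68,148)),D((620,228)),D((557,100))])):
    A=np.array(A); print(n,A.round(4).tolist())
    for a,b in ((A[0],A[1]),(A[2],A[3]),(A[0]+A[2],A[1]+A[3])): print(np.degrees(np.arctan2(*(b-a)[::-1])).round(2),np.linalg.norm(b-a).round(4))
    w=A[2]-A[0];w2=A[3]-A[1];print("across",np.degrees(np.arctan2(w[1],w[0])),np.degrees(np.arctan2(w2[1],w2[0])),np.linalg.norm(w),np.linalg.norm(w2),"mids",(A[0]+A[2])/2,(A[1]+A[3])/2)
# triangulated
for a,b in (((376,105),(113,275)),((652,185),(68,148)),((218,470),(620,228)),((517,565),(557,100))): print(two(c,f(316,200,a),s,f(212,154,b)))
print("stop top inner corners scene",S((728,238),.018),S((630,580),.018),"mark",S((715,338),.018),S((672,458),.018),S((688,397),.018))
print("side stop bottom inner",D((122,153),0),D((510,115),0),"mark top",D((300,84),.018))
print("rail start inner top scene",S((132,440),.018),"side",D((172,335),.0))
E
```

```text
scene [[0.4796, 0.1445], [0.5007, 0.2331], [0.6451, 0.1064], [0.6657, 0.1946]]
76.6 0.0911
76.87 0.0905
76.73 0.1816
across -12.952155290774307 -13.161177259351456 0.1698977293773483 0.16946763543056148 mids [0.56233815 0.12546966] [0.58317611 0.21385478]
side [[0.4844, 0.1505], [0.5025, 0.238], [0.6476, 0.1081], [0.6705, 0.1988]]
78.33 0.0893
75.85 0.0936
77.06 0.1829
across -14.585510669230073 -13.140583782719455 0.16860351497558101 0.17247907469597415 mids [0.56602737 0.12929926] [0.58649772 0.21840913]
(array([0.48255715, 0.14453782, 0.02176898]), np.float64(0.0008280633652340163))
(array([0.50150348, 0.23340787, 0.02028143]), np.float64(0.0017105709831920913))
(array([0.64646447, 0.10627785, 0.01981228]), np.float64(0.0003608212688225935))
(array([0.6680438 , 0.19419445, 0.02122275]), np.float64(5.668213046892898e-05))
stop top inner corners scene [0.51976589 0.25681487] [0.6650058  0.22690648] mark [0.56402486 0.25225659] [0.6156779  0.23905149] [0.59013561 0.24391808]
side stop bottom inner [0.52990627 0.2592846 ] [0.66638651 0.22718519] mark top [0.59404185 0.24906178]
rail start inner top scene [0.63754064 0.08022501] side [0.49845304 0.13629325]
```

```bash
cat >> h.py <<'E'
def go(p,yaw=None,tilt=None):
    """grip-point target, tool y-axis yaw (mod 180): print tool-frame shift (cm) with the current orientation, and turn (deg) about tool z"""
    s=read_state(); Rm=R.from_rotvec(s["orientation"]).as_matrix()
    g=s["tool_pos"]+Rm[:,2]*grip_point_offset
    print("t",round(s["t"],2),"grip",g.round(4),"z axis",Rm[:,2].round(3),"yaw tool y",np.degrees(np.arctan2(Rm[1,1],Rm[0,1])).round(2),"q6",s["q"][5].round(2),"open",round(s["opening"],4),"F",s["force"].round(1))
    print("shift cm (tool):",(Rm.T@(np.asarray(p)-g)*100).round(2))
    if yaw is not None:
        y=np.array([np.cos(yaw),np.sin(yaw),0]); b=Rm.T@y
        a=(np.degrees(np.arctan2(-b[0],b[1]))+90)%180-90
        print("turn z deg",a.round(2))
E
python3 - <<'E'
from h import *
go([0.5137,-.1308,.16],np.radians(74.1+90))
E
```

```text
t 0.55 grip [0.1639 0.5772 0.2374] z axis [-0. -0. -1.] yaw tool y 74.14 q6 -0.09 open 0.0928 F [-0.4 -0.1  0.3]
shift cm (tool): [-52.99 -58.54   7.74]
turn z deg -89.96
```

```bash
python3 -m creep '[[[-2.65,-2.93,0],[0,0,0]],[[-2.65,-2.93,0],[0,0,0]],[[-2.65,-2.93,0],[0,0,0]],[[-2.65,-2.93,0],[0,0,0]],[[-2.65,-2.93,0],[0,0,0]],[[-2.65,-2.93,0],[0,0,0]],[[-2.65,-2.93,0],[0,0,0]],[[-2.65,-2.93,0],[0,0,0]],[[-2.65,-2.93,0],[0,0,0]],[[-2.65,-2.93,0],[0,0,0]]]' 60 20
python3 -m creep '[[[-2.65,-2.93,0],[0,0,0]],[[-2.65,-2.93,0],[0,0,0]],[[-2.65,-2.93,0],[0,0,0]],[[-2.65,-2.93,0],[0,0,0]],[[-2.65,-2.93,0],[0,0,0]],[[-2.65,-2.93,0],[0,0,0]],[[-2.65,-2.93,0],[0,0,0]],[[-2.65,-2.93,0],[0,0,0]],[[-2.65,-2.93,0],[0,0,0]],[[-2.65,-2.93,0],[0,0,0]]]'
python3 -m creep '[[[0,0,0],[0,0,7]],[[0,0,0],[0,0,7]],[[0,0,0],[0,0,7]],[[0,0,0],[0,0,7]],[[0,0,0],[0,0,7]],[[0,0,0],[0,0,7]],[[0,0,0],[0,0,7]],[[0,0,0],[0,0,7]],[[0,0,0],[0,0,7]],[[0,0,0],[0,0,7]],[[0,0,0],[0,0,7]],[[0,0,0],[0,0,7]]]'
python3 -m creep '[[[0,0,0],[0,0,6]],[[0,0,0],[0,0,0]],[[0,0,0],[0,0,0]]]'
python3 - <<'E'
from h import *
go([0.5137,-.1308,.11],np.radians(74.1+90))
for n in ["scene","side","wrist"]:
    c=read_camera(n); cv2.imwrite(f"pics/{n}3.png",c["img"][:,:,::-1])
E
```

```text
t: 1.38
tool_pos: [0.339, 0.2212, 0.4051]
orientation: [0.433, 3.111, 0.001]
force: [-0.7, -0.3, 0.9]
opening: 0.0557
t: 2.22
tool_pos: [0.5141, -0.1335, 0.4049]
orientation: [0.434, 3.111, -0.0]
force: [0.5, 1.1, 0.9]
opening: 0.0559
t: 3.22
tool_pos: [0.5136, -0.1314, 0.4049]
orientation: [2.41, 2.015, 0.0]
force: [-0.2, -1.0, -0.7]
opening: 0.0554
t: 3.47
tool_pos: [0.5136, -0.1314, 0.4048]
orientation: [2.503, 1.898, 0.0]
force: [-0.0, -0.1, -0.1]
opening: 0.0563
t 3.47 grip [ 0.5136 -0.1314  0.2375] z axis [ 0. -0. -1.] yaw tool y -15.67 q6 -0.07 open 0.0563 F [-0.  -0.1 -0.1]
shift cm (tool): [ 6.000e-02 -1.000e-02  1.275e+01]
turn z deg 0.23
```

View pics/wrist3.png

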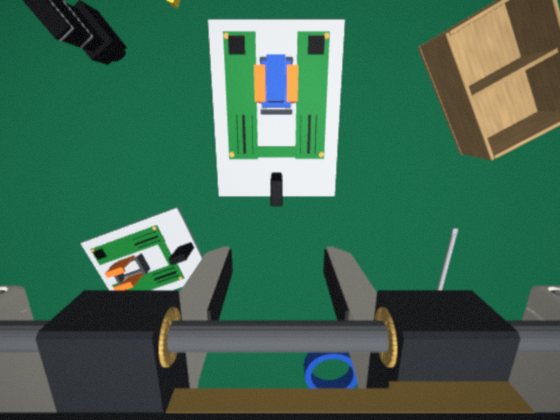

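The wrist view shows the tray square on: corners near (209,20), (343,20), (334,196) and (219,196), tab at (277,190), tape and driver well clear. I'll measure from this view too.

```bash
python3 - <<'E'
from h import *
c=read_camera("wrist")
h=cv2.cvtColor(c["img"],cv2.COLOR_RGB2HSV)
m=cv2.inRange(h,(0,0,150),(180,60,255)); m[205:]=0;m[:,:200]=0;m[:,355:]=0
k=max(cv2.findContours(m,0,2)[0],key=cv2.contourArea); hl=cv2.convexHull(k); q=cv2.approxPolyDP(hl,6,True)[:,0]
print(q.tolist())
X=np.array([onz(c,*p,.008) for p in q]); print(X.round(4).tolist(),np.linalg.norm(X-np.roll(X,-1,0),axis=1),X.mean(0))
m=cv2.inRange(h,(0,0,0),(180,255,45)); m[:165]=0;m[210:]=0;m[:,:262]=0;m[:,292:]=0
print(cv2.boundingRect(m))
for v in (174,204): print([onz(c,u,v,.062).round(4) for u in(271,283)])
crop(c,200,10,350,210,3,"w2.png")
print(proj(c,[.5137,-.1308,.062]),proj(c,[.5137,-.1308,.008]))
E
```

```text
[[343, 19], [334, 195], [219, 196], [208, 19]]
[[0.6338, 0.027, 0.008], [0.5812, -0.1641, 0.008], [0.4381, -0.1251, 0.008], [0.492, 0.067, 0.008]] [0.1982312 0.1483063 0.1994701 0.1473604] [ 0.53627795 -0.04880364  0.008     ]
(271, 173, 11, 32)
[array([ 0.5145, -0.1064,  0.062 ]), array([ 0.5269, -0.1099,  0.062 ])]
[array([ 0.5051, -0.1388,  0.062 ]), array([ 0.5179, -0.1425,  0.062 ])]
[276.47231397 195.22797922] [276.56292879 184.5763574 ]
```

View pics/w2.png

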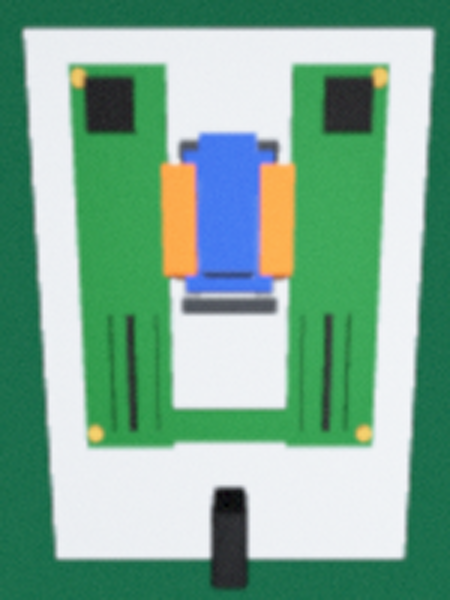

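```bash
python3 -m creep '[[[0.05,-0.02,3.5],[0,0,0]],[[0.05,0,3.5],[0,0,0]],[[0,0,3.5],[0,0,0]],[[0,0,3.5],[0,0,0]],[[0,0,2.5],[0,0,0]],[[0,0,1.5],[0,0,0]],[[0,0,1.2],[0,0,0]],[[0,0,0],[0,0,0]]]' 60 40
python3 -m creep '[[[0,0,0],[0,0,0]],[[0,0,0],[0,0,0]],[[0,0,0],[0,0,0]],[[0,0,0],[0,0,0]],[[0,0,0],[0,0,0]],[[0,0,0],[0,0,0]]]' 0 40
python3 - <<'E'
from h import *
go([0.5137,-.1308,.045],np.radians(74.1+90))
c=read_camera("wrist"); cv2.imwrite("pics/w4.png",c["img"][:,:,::-1])
h=cv2.cvtColor(c["img"],cv2.COLOR_RGB2HSV)
c=read_camera("scene");crop(c,230,160,430,290,4,"sc4.png")
E
```

```text
t: 4.33
tool_pos: [0.5125, -0.1299, 0.21]
orientation: [-2.503, -1.893, 0.004]
force: [-0.4, 0.1, -0.4]
opening: 0.0555
t: 4.83
tool_pos: [0.514, -0.1304, 0.2134]
orientation: [2.506, 1.893, 0.001]
force: [-0.2, -0.6, -0.1]
opening: 0.0203
t 4.83 grip [ 0.5142 -0.1305  0.0461] z axis [ 0.001 -0.    -1.   ] yaw tool y -15.86 q6 -0.07 open 0.0203 F [-0.2 -0.6 -0.1]
shift cm (tool): [-0.04 -0.04  0.11]
turn z deg 0.04
```

View pics/w4.png

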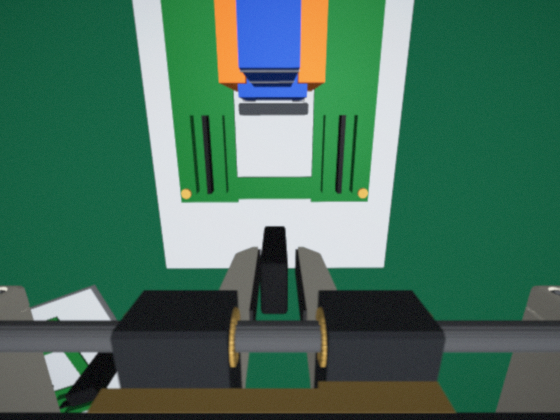

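View pics/sc4.png

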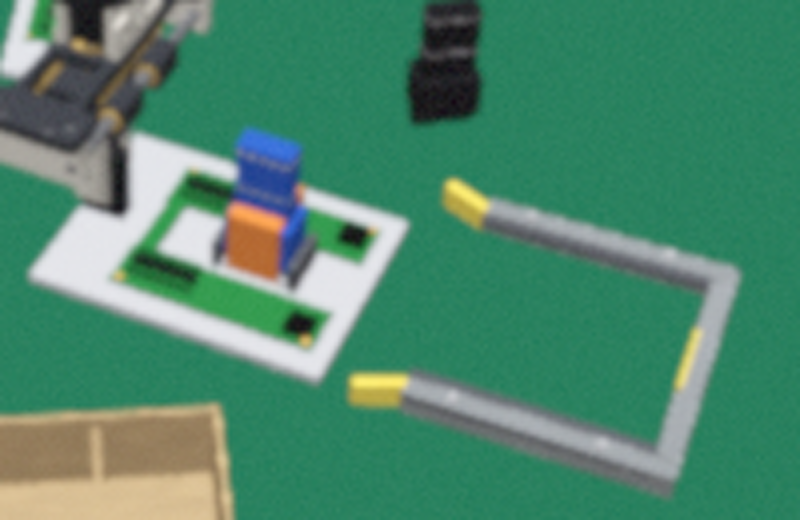

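Still closing on the tab. Let the fingers finish.

```bash
python3 -m creep '[[[0,0,0],[0,0,0]],[[0,0,0],[0,0,0]],[[0,0,0],[0,0,0]]]' 0 45
python3 - <<'E'
from h import *
go([0.5137,-.1308,.045],np.radians(74.1+90))
c=read_camera("wrist")
h=cv2.cvtColor(c["img"],cv2.COLOR_RGB2HSV)
m=cv2.inRange(h,(0,0,150),(180,60,255)); m[272:]=0;m[:,:125]=0;m[:,425:]=0
ys=range(20,240,20)
L=[];Rr=[]
for v in ys:
    x=np.where(m[v])[0]; L.append(onz(c,x[0]-.5,v,.008)[:2]);Rr.append(onz(c,x[-1]+.5,v,.008)[:2])
L=np.array(L);Rr=np.array(Rr)
for A in (L,Rr): p=np.polyfit(A[:,1],A[:,0],1); print(90-np.degrees(np.arctan(p[0])), np.polyval(p,-.05))
E
```

```text
t: 5.18
tool_pos: [0.5136, -0.1303, 0.2131]
orientation: [-2.506, -1.894, 0.001]
force: [-3.6, 1.0, 5.7]
opening: 0.014
t 5.18 grip [ 0.5136 -0.1303  0.0458] z axis [-0. -0. -1.] yaw tool y -15.84 q6 -0.07 open 0.014 F [-3.6  1.   5.7]
shift cm (tool): [-0.04  0.02  0.08]
turn z deg 0.06
74.68423712403077 0.4592082355871954
74.75332465436786 0.6135341959388357
```

```bash
python3 -m creep '[[[0,-0.2,0],[0,0,-0.7]],[[0,-0.2,0],[0,0,-0.7]],[[0,-0.2,0],[0,0,-0.7]],[[0,-0.2,0],[0,0,-0.7]],[[0.8,0,0],[0,0,0]],[[0.8,0,0],[0,0,0]],[[0.8,0,0],[0,0,0]],[[0.8,0,0],[0,0,0]],[[0.8,0,0],[0,0,0]],[[0,0,0],[0,0,0]],[[0,0,0],[0,0,0]]]'
python3 - <<'E'
from h import *
go([0.5137,-.1308,.045],np.radians(77+90))
c=read_camera("wrist"); cv2.imwrite("pics/w5.png",c["img"][:,:,::-1])
c=read_camera("scene");crop(c,250,170,430,290,4,"sc5.png")
c=read_camera("side");crop(c,190,140,330,260,5,"si5.png")
E
```

```text
t: 6.15
tool_pos: [0.515, -0.0889, 0.2131]
orientation: [-2.458, -1.956, -0.0]
force: [1.1, 2.9, 6.9]
opening: 0.014
t 6.15 grip [ 0.5149 -0.0888  0.0458] z axis [-0.  0. -1.] yaw tool y -12.99 q6 -0.04 open 0.014 F [1.1 2.9 6.9]
shift cm (tool): [-4.12  0.82  0.08]
turn z deg 0.01
```

View pics/w5.png

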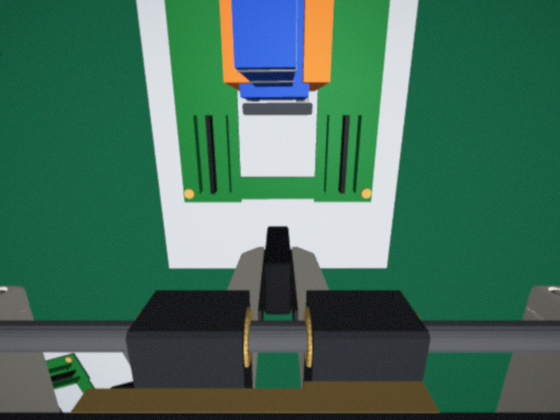

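View pics/sc5.png

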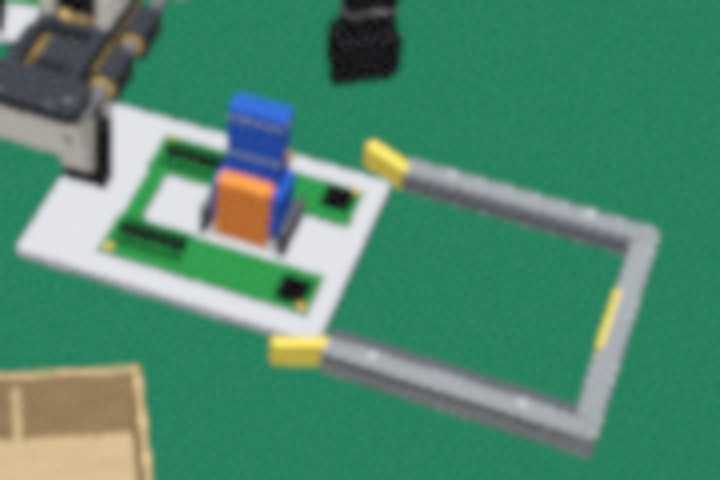

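View pics/si5.png

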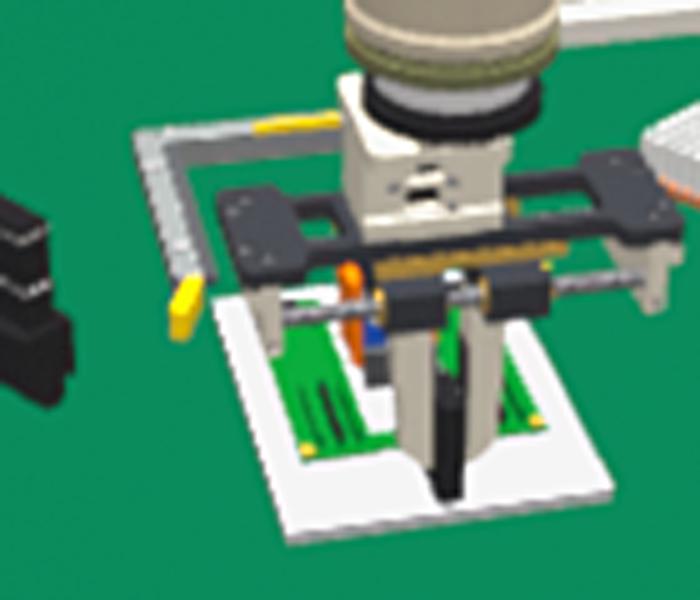

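```bash
python3 - <<'E'
from h import *
c=read_camera("scene")
f=lambda p:((p[0]+.5)/4-.5+250,(p[1]+.5)/4-.5+170)
th=np.radians(77);d=np.array([np.cos(th),np.sin(th)]);n=np.array([-d[1],d[0]])
# screws in this crop, z .0185 / .02
for z in (.018,.020):
    A=[onz(c,*f(p),z)[:2] for p in ((453,173),(591,213),(373,355),(522,403))]
    print(z,np.round(np.array([[x@d,x@n] for x in A])*1000,1).tolist())
for nm,p in (("FL",(388,183)),("FR",(322,334)),("BL",(117,103)),("BR",(18,247))):
    x=onz(c,*f(p),.008)[:2]; print(nm,(x@d*1000).round(1),(x@n*1000).round(1))
g=np.array([.5149,-.0888]);print("grip",g@d*1000,g@n*1000)
# rail bottom inner edge far rail (z=0)
for p in ((402,187),(620,250)):
    x=onz(c,*f(p),0)[:2]; print("far inner bottom",(x@d*1000).round(1),(x@n*1000).round(1))
for p in ((335,333),(585,408)):
    x=onz(c,*f(p),.017)[:2]; print("near lip top edge",(x@d*1000).round(1),(x@n*1000).round(1))
E
```

```text
0.018 [[249.5, -434.6], [340.7, -435.2], [248.9, -604.3], [339.3, -605.0]]
0.02 [[249.9, -436.7], [340.8, -437.3], [249.3, -606.1], [339.4, -606.8]]
FL 211.3 -450.1
FR 213.8 -592.0
BL 17.5 -448.6
BR 13.8 -599.0
grip 29.303236128727157 -521.6787999836529
far inner bottom 219.2 -441.9
far inner bottom 364.1 -441.8
near lip top edge 222.6 -596.0
near lip top edge 373.7 -593.3
```

```bash
python3 -m creep '[[[0,-0.18,0],[0,0,0]],[[0,-0.17,0],[0,0,0]],[[0.7,0,0],[0,0,0]],[[0.7,0,0],[0,0,0]],[[0.7,0,0],[0,0,0]],[[0.7,0,0],[0,0,0]],[[0.7,0,0],[0,0,0]],[[0,0,0],[0,0,0]]]'
python3 - <<'E'
from h import *
go([0.5137,-.1308,.045],np.radians(77+90)); print(read_state()["wrist_torque"].round(2))
c=read_camera("wrist"); cv2.imwrite("pics/w6.png",c["img"][:,:,::-1])
c=read_camera("scene");crop(c,250,170,430,290,4,"sc6.png")
E
```

```text
t: 7.02
tool_pos: [0.5194, -0.0544, 0.2131]
orientation: [2.459, 1.955, -0.001]
force: [-0.7, -0.5, 5.9]
opening: 0.014
t 7.02 grip [ 0.5194 -0.0545  0.0458] z axis [-0.    -0.001 -1.   ] yaw tool y -13.03 q6 0.03 open 0.014 F [-0.7 -0.5  5.9]
shift cm (tool): [-7.56  1.17  0.08]
turn z deg -0.03
[-0.03  0.13 -0.07]
```

View pics/sc6.png

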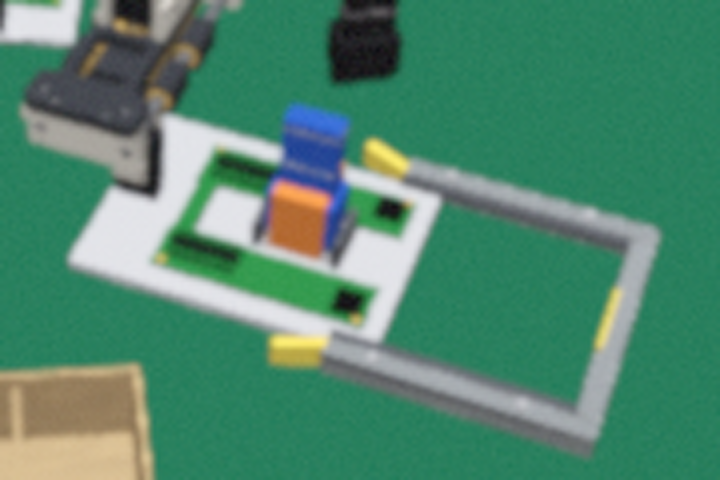

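Tray nose is inside the mouth, with no side force. I continue in.

```bash
python3 -m creep '[[[0.7,0,0],[0,0,0]],[[0.7,0,0],[0,0,0]],[[0.7,0,0],[0,0,0]],[[0.7,0,0],[0,0,0]],[[0.7,0,0],[0,0,0]],[[0,0,0],[0,0,0]]]'
python3 - <<'E'
from h import *
go([0.5137,-.1308,.045],np.radians(77+90)); print(read_state()["wrist_torque"].round(2))
c=read_camera("wrist"); cv2.imwrite("pics/w7.png",c["img"][:,:,::-1])
c=read_camera("scene");crop(c,250,170,430,290,4,"sc7.png")
E
```

```text
t: 7.62
tool_pos: [0.5273, -0.0203, 0.213]
orientation: [2.459, 1.955, -0.001]
force: [0.1, -1.0, 6.3]
opening: 0.0137
t 7.62 grip [ 0.5273 -0.0205  0.0457] z axis [-0.    -0.001 -1.   ] yaw tool y -13.03 q6 0.09 open 0.0137 F [ 0.1 -1.   6.3]
shift cm (tool): [-11.05   1.16   0.09]
turn z deg -0.03
[-0.11  0.07 -0.02]
```

View pics/sc7.png

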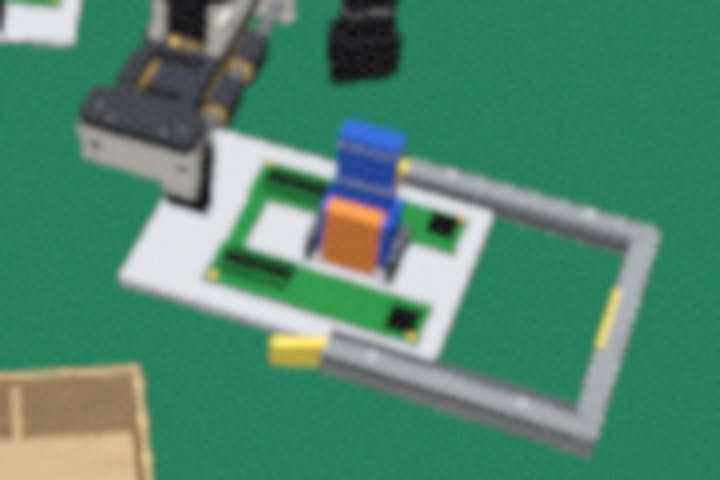

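View pics/w7.png

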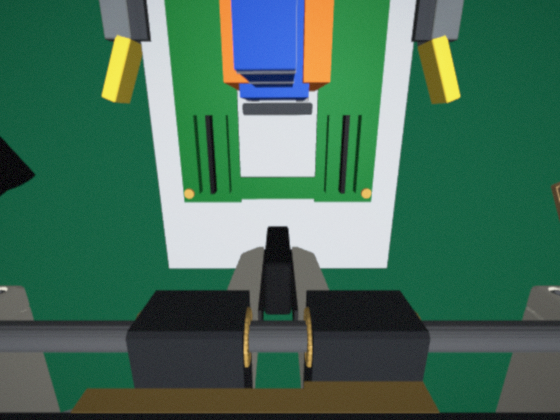

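Wrist view: the rails' yellow mouth pieces at (122,70) and (439,70) sit nearly symmetric about the tray. Continuing.

```bash
python3 -m creep '[[[0.7,0,0],[0,0,0]],[[0.7,0,0],[0,0,0]],[[0.7,0,0],[0,0,0]],[[0.7,0,0],[0,0,0]],[[0.7,0,0],[0,0,0]],[[0,0,0],[0,0,0]]]'
python3 -m creep '[[[0.7,0,0],[0,0,0]],[[0.7,0,0],[0,0,0]],[[0.7,0,0],[0,0,0]],[[0.7,0,0],[0,0,0]],[[0.5,0,0],[0,0,0]],[[0,0,0],[0,0,0]]]'
python3 - <<'E'
from h import *
go([0.5137,-.1308,.045],np.radians(77+90)); print(read_state()["wrist_torque"].round(2))
c=read_camera("wrist"); cv2.imwrite("pics/w8.png",c["img"][:,:,::-1])
c=read_camera("scene");crop(c,250,170,430,290,4,"sc8.png")
E
```

```text
t: 8.22
tool_pos: [0.5353, 0.0137, 0.2131]
orientation: [2.459, 1.955, -0.001]
force: [-0.4, -1.3, 5.5]
opening: 0.0138
t: 8.72
tool_pos: [0.5427, 0.0457, 0.2131]
orientation: [2.459, 1.955, -0.002]
force: [-0.4, -3.0, 6.5]
opening: 0.0136
t 8.72 grip [0.5427 0.0455 0.0458] z axis [-0.    -0.001 -1.   ] yaw tool y -13.03 q6 0.22 open 0.0136 F [-0.4 -3.   6.5]
shift cm (tool): [-17.82   1.15   0.1 ]
turn z deg -0.03
[-0.23  0.11 -0.02]
```

View pics/sc8.png

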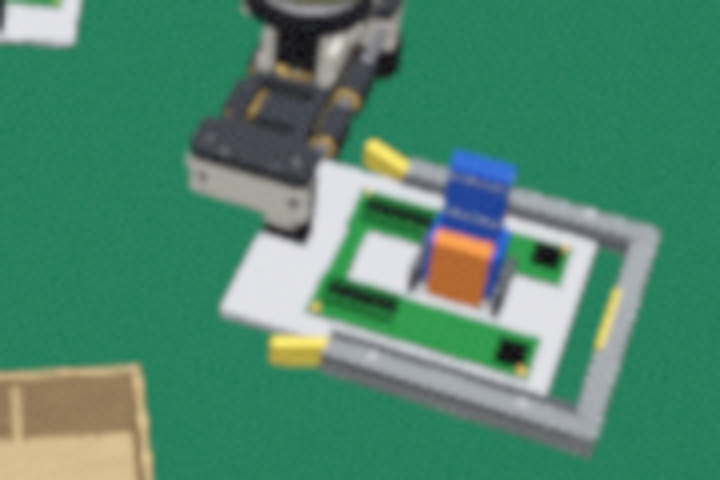

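View pics/w8.png

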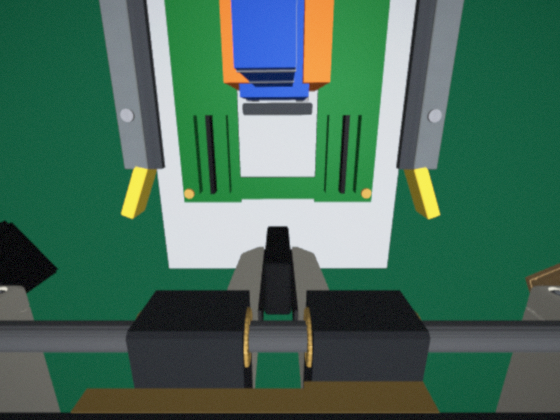

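```bash
python3 -m creep '[[[0.4,0,0],[0,0,0]],[[0.4,0,0],[0,0,0]],[[0.4,0,0],[0,0,0]],[[0.2,0,0],[0,0,0]],[[0.1,0,0],[0,0,0]],[[0,0,0],[0,0,0]]]'
python3 -m creep '[[[0.1,0,0],[0,0,0]],[[0.1,0,0],[0,0,0]],[[0.1,0,0],[0,0,0]]]'
python3 -m creep '[[[0.1,0,0],[0,0,0]],[[0,0,0],[0,0,0]]]'
```

```text
t: 9.32
tool_pos: [0.546, 0.0595, 0.213]
orientation: [2.458, 1.954, -0.003]
force: [-1.7, -6.4, 7.0]
opening: 0.0141
t: 9.57
tool_pos: [0.5466, 0.062, 0.2131]
orientation: [2.459, 1.953, -0.003]
force: [-3.1, -8.6, 7.8]
opening: 0.014
t: 9.73
tool_pos: [0.5469, 0.0632, 0.2131]
orientation: [2.458, 1.954, -0.003]
force: [-2.5, -6.7, 7.2]
opening: 0.0135
```

```bash
python3 -m creep '[[[0.1,0,0],[0,0,0]],[[0.1,0,0],[0,0,0]],[[0,0,0],[0,0,0]]]'
python3 - <<'E'
from h import *
go([0.5137,-.1308,.045],np.radians(77+90)); print(read_state()["wrist_torque"].round(2))
c=read_camera("scene");crop(c,350,180,430,280,7,"sc9.png")
E
```

```text
t: 9.98
tool_pos: [0.5473, 0.0651, 0.2131]
orientation: [2.459, 1.954, -0.003]
force: [-1.4, -8.1, 7.7]
opening: 0.0139
t 9.98 grip [0.5472 0.0647 0.0458] z axis [-0.001 -0.002 -1.   ] yaw tool y -13.06 q6 0.26 open 0.0139 F [-1.4 -8.1  7.7]
shift cm (tool): [-19.8    1.15   0.12]
turn z deg -0.06
[-0.95  0.3   0.02]
```

View pics/sc9.png

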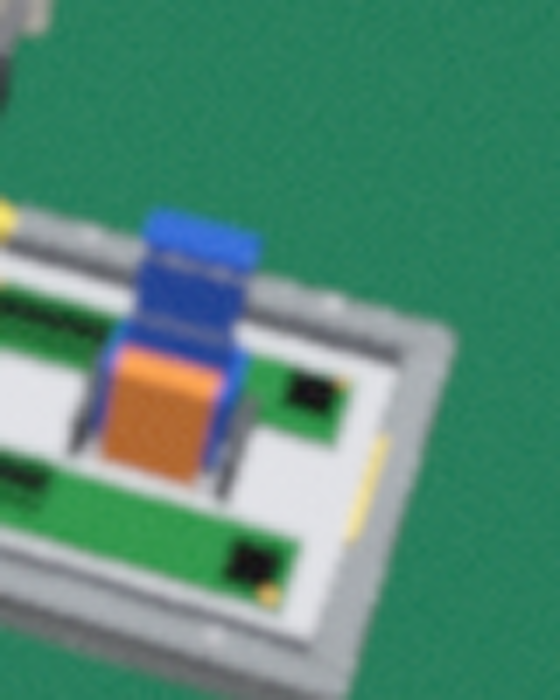

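```bash
python3 -m creep '[[[0.1,0,0],[0,0,0]],[[0,0,0],[0,0,0]]]'
python3 -m creep '[[[0.1,0,0],[0,0,0]],[[0,0,0],[0,0,0]]]'
python3 -m creep '[[[0.1,0,0],[0,0,0]],[[0,0,0],[0,0,0]]]'
```

```text
t: 10.2
tool_pos: [0.5474, 0.0655, 0.2131]
orientation: [2.458, 1.953, -0.005]
force: [-4.0, -11.1, 8.4]
opening: 0.0137
t: 10.37
tool_pos: [0.5475, 0.0659, 0.213]
orientation: [2.458, 1.953, -0.007]
force: [-4.4, -14.6, 9.8]
opening: 0.0136
t: 10.53
tool_pos: [0.5476, 0.0663, 0.2131]
orientation: [2.457, 1.952, -0.009]
force: [-7.1, -18.3, 10.6]
opening: 0.0138
```

```bash
python3 -m creep '[[[0.15,0,0],[0,0,0]],[[0.15,0,0],[0,0,0]],[[0,0,0],[0,0,0]]]'
python3 - <<'E'
from h import *
go([0.5137,-.1308,.045],np.radians(77+90)); print(read_state()["wrist_torque"].round(2))
c=read_camera("wrist"); cv2.imwrite("pics/w10.png",c["img"][:,:,::-1])
c=read_camera("side");crop(c,190,130,330,250,5,"si10.png")
E
```

```text
t: 10.78
tool_pos: [0.5479, 0.0679, 0.2129]
orientation: [2.457, 1.951, -0.014]
force: [-10.8, -28.1, 15.4]
opening: 0.0138
t 10.78 grip [0.5472 0.0664 0.0456] z axis [-0.004 -0.009 -1.   ] yaw tool y -13.08 q6 0.27 open 0.0138 F [-10.8 -28.1  15.4]
shift cm (tool): [-19.96   1.2    0.26]
turn z deg -0.08
[-4.45  1.52  0.13]
```

View pics/w10.png

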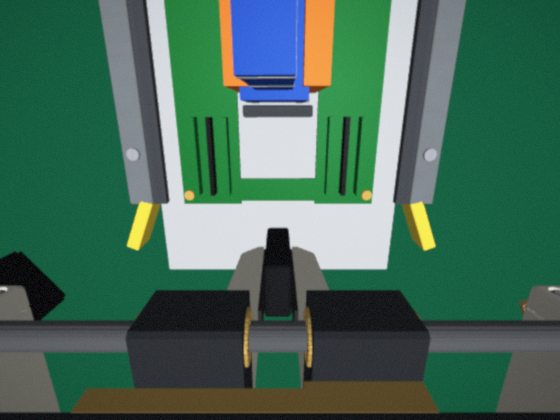

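View pics/si10.png

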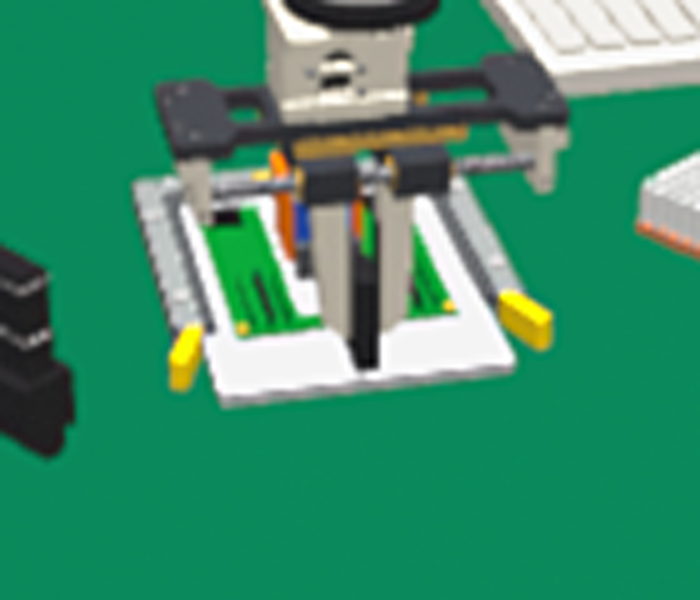

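```bash
python3 -m creep '[[[-0.15,0,0],[0,0,0]],[[-0.15,0,0],[0,0,0]],[[0,0,0],[0,0,0]]]'
python3 -m creep '[[[0,0,0],[0,0,0]],[[0,0,0],[0,0,0]],[[0,0,0],[0,0,0]],[[0,0,0],[0,0,0]],[[0,0,0],[0,0,0]]]' 55
```

```text
t: 11.13
tool_pos: [0.5475, 0.0669, 0.2129]
orientation: [2.458, 1.953, -0.007]
force: [-5.7, -12.6, 10.2]
opening: 0.0138
t: 11.55
tool_pos: [0.548, 0.0695, 0.2124]
orientation: [-2.459, -1.955, 0.001]
force: [0.4, -0.1, -0.6]
opening: 0.0426
```

```bash
python3 -m creep '[[[0,0,-1.5],[0,0,0]],[[0,0,-2.5],[0,0,0]],[[0,0,-3.5],[0,0,0]],[[0,0,-4],[0,0,0]],[[2.5,0,-4],[0,0,0]],[[3,0,-2],[0,0,0]],[[1.5,0,0],[0,0,0]],[[0,0,0],[0,0,0]]]' 50
python3 - <<'E'
from h import *
go([.5726,.1760,.092],np.radians(77+90))
for n in ("wrist","scene","side"):
    c=read_camera(n); cv2.imwrite(f"pics/{n}11.png",c["img"][:,:,::-1]); print(n,proj(c,[.5726,.1760,.108]))
E
```

```text
t: 12.22
tool_pos: [0.564, 0.1374, 0.3848]
orientation: [2.456, 1.957, 0.006]
force: [-0.0, 0.1, -0.3]
opening: 0.0465
t 12.22 grip [0.5646 0.1377 0.2175] z axis [ 0.004  0.002 -1.   ] yaw tool y -12.89 q6 0.38 open 0.0465 F [-0.   0.1 -0.3]
shift cm (tool): [ 3.88 -0.11 12.56]
turn z deg 0.11
wrist [275.07569961 171.20449734]
scene [378.90378408 213.88654699]
side [252.29466043 146.4331103 ]
```

View pics/wrist11.png

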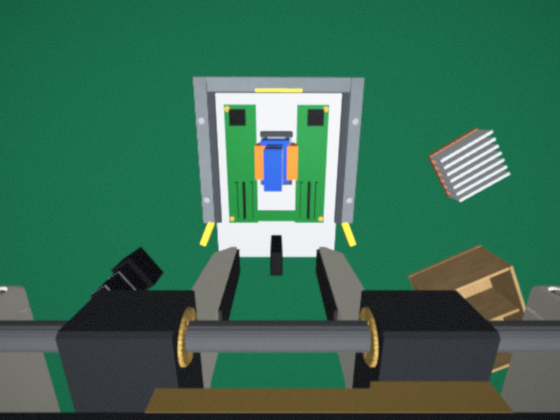

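View pics/scene11.png

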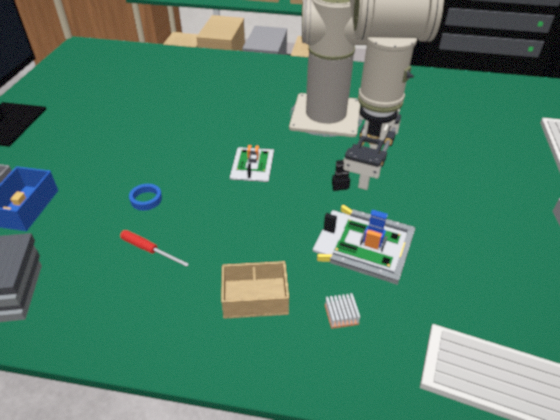

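View pics/side11.png

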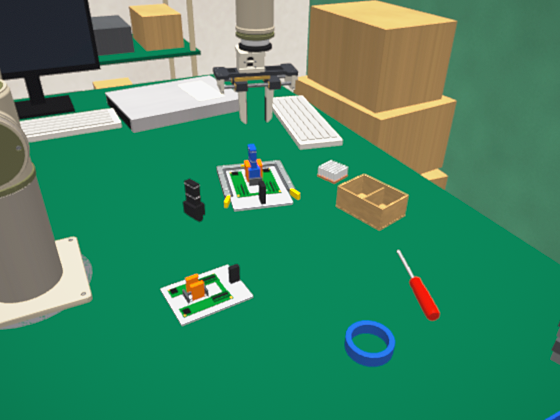

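```bash
python3 - <<'E'
from h import *
c=read_camera("wrist");crop(c,185,70,370,260,4,"w12.png")
s=read_camera("scene");crop(s,310,190,420,285,7,"sc12.png")
d=read_camera("side");crop(d,210,135,310,215,8,"si12.png")
E
```

```text
(no output)
```

View pics/w12.png

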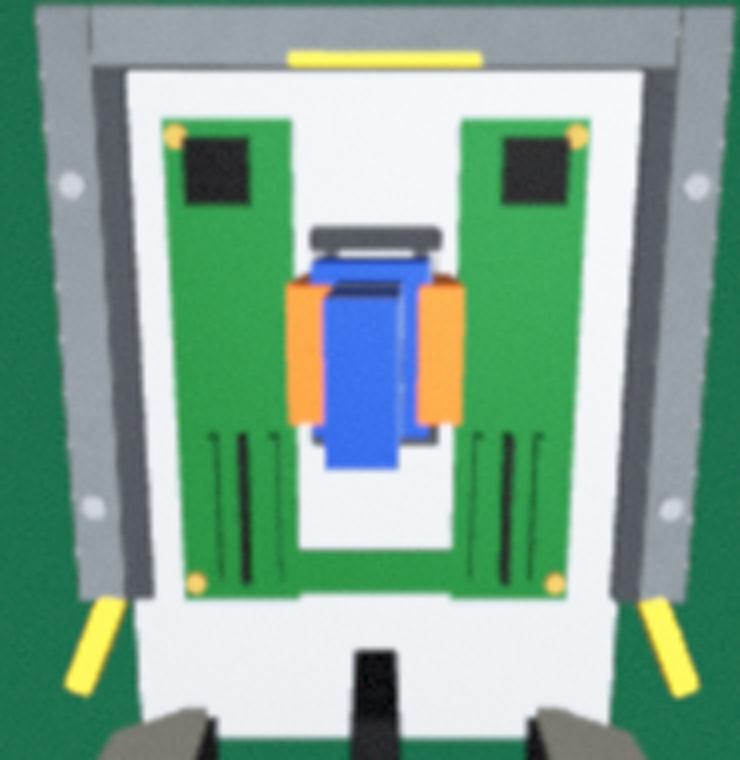

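View pics/sc12.png

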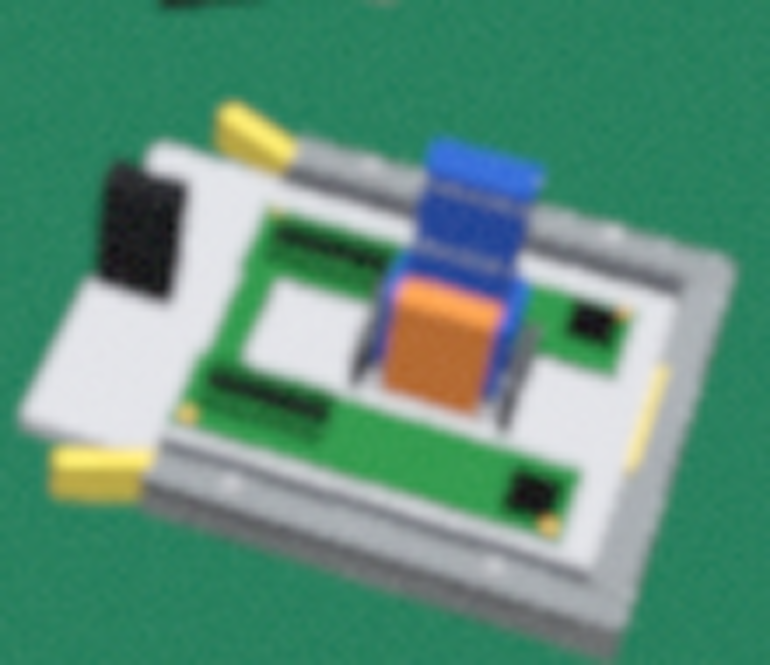

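View pics/si12.png

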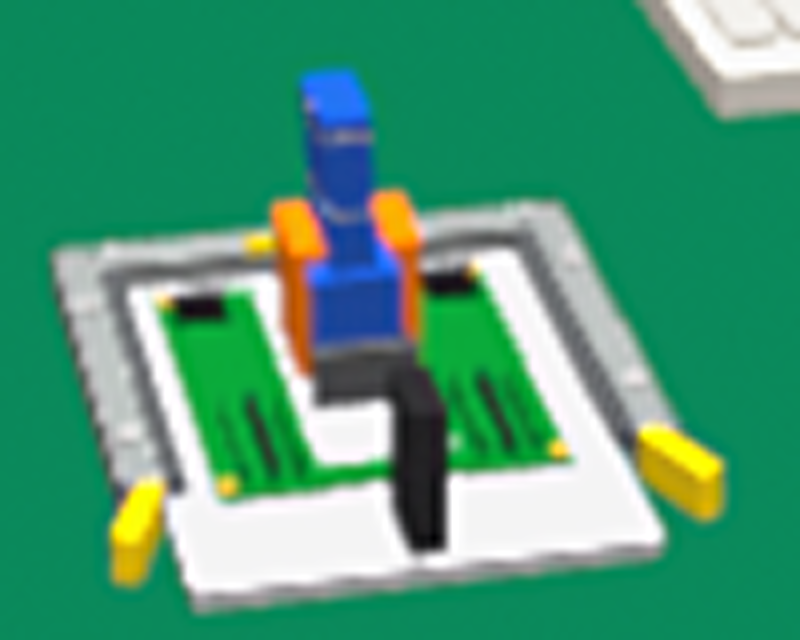

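```bash
python3 - <<'E'
from h import *
c=read_camera("wrist")
f=lambda p:((p[0]+.5)/4-.5+185,(p[1]+.5)/4-.5+70)
th=np.radians(77);d=np.array([np.cos(th),np.sin(th)]);n=np.array([-d[1],d[0]])
def P(p,z): x=onz(c,*f(p),z); return x.round(4),(x[:2]@d*1000).round(1),(x[:2]@n*1000).round(1)
for nm,p,z in (("top nearL",(325,468),.108),("top nearR",(398,468),.108),("top farR",(400,297),.108),("top farL",(327,297),.108),
 ("cheekL in",(322,424),.0615),("cheekL out",(290,425),.0615),("cheekR in",(417,424),.0615),("cheekR out",(460,424),.0615),
 ("cheekL out far",(287,285),.0615),("cheekR out far",(464,287),.0615),
 ("tray near R",(610,738),.008),("tray near L",(145,738),.008),("tray far L",(128,72),.008),("tray far R",(641,72),.008),("stop top in L",(95,67),.018),("stop R",(675,67),.018),
 ("tab top",(355,650),.062),("tab topR",(396,650),.062)): print(nm,*P(p,z))
E
```

```text
top nearL [0.5594 0.1611 0.108 ] 282.8 -508.8
top nearR [0.5747 0.1575 0.108 ] 282.8 -524.5
top farR [0.583  0.1925 0.108 ] 318.7 -524.8
top farL [0.5684 0.1959 0.108 ] 318.8 -509.8
cheekL in [0.5571 0.1622 0.0615] 283.4 -506.3
cheekL out [0.5492 0.1638 0.0615] 283.2 -498.2
cheekR in [0.5803 0.1568 0.0615] 283.3 -530.2
cheekR out [0.5908 0.1543 0.0615] 283.3 -541.0
cheekL out far [0.557  0.1973 0.0615] 317.6 -498.3
cheekR out far [0.5987 0.1871 0.0615] 317.0 -541.3
tray near R [0.6182 0.0324 0.008 ] 170.6 -595.1
tray near L [0.4725 0.0664 0.008 ] 171.0 -445.4
tray far L [0.5243 0.2588 0.008 ] 370.1 -452.7
tray far R [0.6602 0.227  0.008 ] 369.7 -592.2
stop top in L [0.5178 0.2608 0.018 ] 370.6 -445.9
stop R [0.6669 0.2259 0.018 ] 370.1 -599.0
tab top [0.5511 0.1013 0.062 ] 222.6 -514.2
tab topR [0.5617 0.0988 0.062 ] 222.6 -525.1
```

Tray's inner edge (370 mm) and the stop (370 mm) coincide in the wrist view, so it's home. The cheeks are upright and the block leans about 2° toward +y (play). Next I grip the stem at 83 mm up.

```bash
python3 -m creep '[[[2,-0.05,0],[0,0,0]],[[1.9,-0.05,1],[0,0,0]],[[0,0,3],[0,0,0]],[[0,0,3],[0,0,0]],[[0,0,2.5],[0,0,0]],[[0,0,2],[0,0,0]],[[0,0,1.1],[0,0,0]],[[0,0,0],[0,0,0]],[[0,0,0],[0,0,0]]]' 50 30
python3 - <<'E'
from h import *
go([.5726,.1760,.091],np.radians(77+90))
c=read_camera("wrist");cv2.imwrite("pics/w13.png",c["img"][:,:,::-1])
s=read_camera("scene");crop(s,310,150,420,285,5,"sc13.png")
E
```

```text
t: 13.32
tool_pos: [0.5712, 0.1724, 0.257]
orientation: [-2.46, -1.954, 0.001]
force: [-0.2, 0.5, -0.0]
opening: 0.0467
t 13.32 grip [0.571  0.1724 0.0897] z axis [-0.001 -0.    -1.   ] yaw tool y -13.09 q6 0.44 open 0.0467 F [-0.2  0.5 -0. ]
shift cm (tool): [ 0.39  0.07 -0.13]
turn z deg -0.09
```

View pics/w13.png

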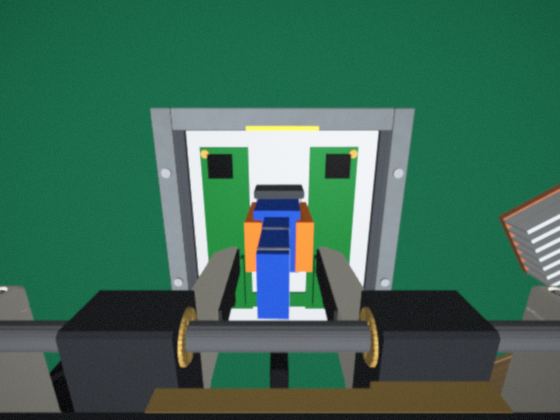

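View pics/sc13.png

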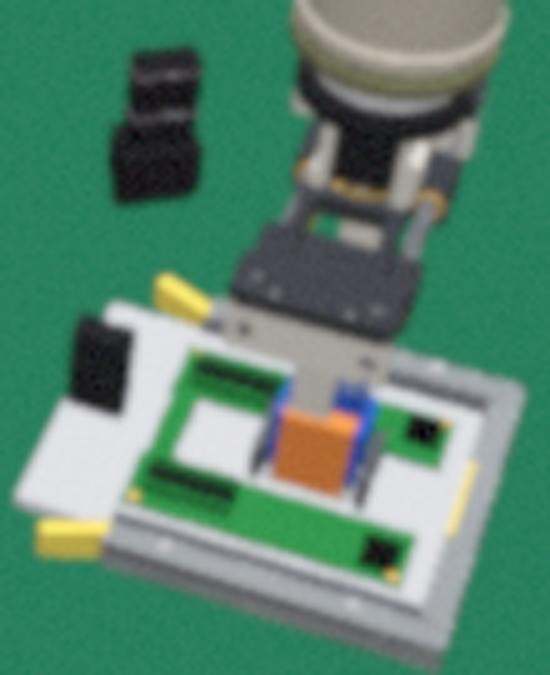

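```bash
python3 -m creep '[[[0.4,0.05,-0.15],[0,0,0]],[[0,0,0],[0,0,0]]]'
python3 -m creep '[[[0,0,0],[0,0,0]],[[0,0,0],[0,0,0]],[[0,0,0],[0,0,0]],[[0,0,0],[0,0,0]],[[0,0,0],[0,0,0]],[[0,0,0],[0,0,0]]]' 0 40
python3 - <<'E'
from h import *
go([.5726,.1760,.091],np.radians(77+90)); print(read_state()["wrist_torque"].round(2))
c=read_camera("wrist");crop(c,140,90,420,330,2.5,"w14.png")
E
```

```text
t: 13.58
tool_pos: [0.5735, 0.1772, 0.2607]
orientation: [2.459, 1.954, 0.005]
force: [0.7, -0.3, -0.0]
opening: 0.0463
t: 14.08
tool_pos: [0.5726, 0.1766, 0.2585]
orientation: [-2.46, -1.954, 0.0]
force: [-0.0, 0.3, -0.3]
opening: 0.0159
t 14.08 grip [0.5725 0.1766 0.0912] z axis [-0. -0. -1.] yaw tool y -13.06 q6 0.44 open 0.0159 F [-0.   0.3 -0.3]
shift cm (tool): [-0.05  0.02  0.02]
turn z deg -0.06
[-0.08  0.11  0.  ]
```

View pics/w14.png

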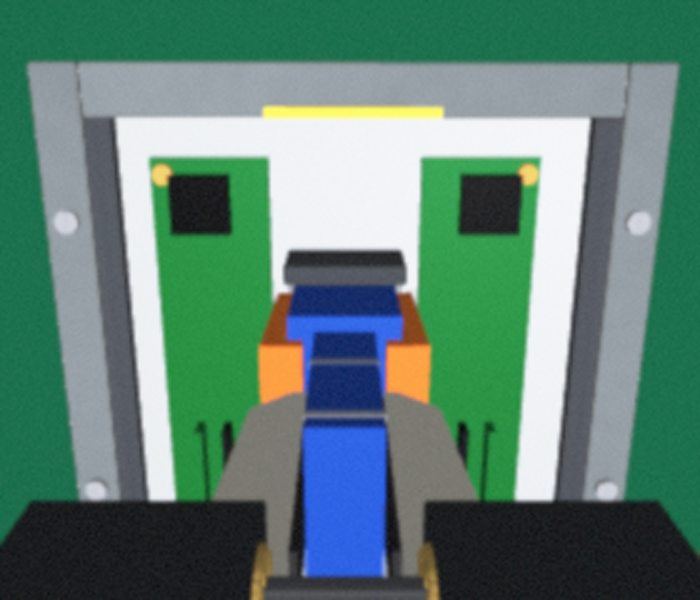

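Stem gripped (15.9 mm opening), block upright. Now I rock it about the keel, 24.1 cm ahead of the TCP, toward −y first.

```bash
python3 -m creep '[[[0,0,0],[0,0,0]],[[0,1.05,0.02],[2.5,0,0]],[[0,1.05,0.02],[2.5,0,0]],[[0,1.05,0.02],[2.5,0,0]],[[0,0,0],[0,0,0]]]' 0 55
python3 -m creep '[[[0,1.05,0.02],[2.5,0,0]],[[0,1.05,0.02],[2.5,0,0]],[[0,0,0],[0,0,0]]]'
python3 -m creep '[[[0,1.05,0.02],[2.5,0,0]],[[0,0,0],[0,0,0]],[[0,0,0],[0,0,0]]]'
python3 - <<'E'
from h import *
go([.5726,.1760,.091]); print(read_state()["wrist_torque"].round(2))
s=read_state();Rm=R.from_rotvec(s["orientation"]).as_matrix();print("pivot",s["tool_pos"]+Rm[:,2]*.2413,"tilt",np.degrees(np.arccos(-Rm[2,2])))
c=read_camera("wrist");crop(c,140,90,420,330,2.5,"w15.png")
c=read_camera("scene");crop(c,310,150,430,285,5,"sc15.png")
c=read_camera("side");crop(c,200,100,320,220,5,"si15.png")
E
```

```text
t: 14.55
tool_pos: [0.6036, 0.1692, 0.2562]
orientation: [-2.375, -1.886, 0.128]
force: [-7.3, 1.2, 8.6]
opening: 0.0161
t: 14.8
tool_pos: [0.6236, 0.1645, 0.2525]
orientation: [-2.319, -1.841, 0.206]
force: [-6.1, 0.2, 7.1]
opening: 0.0159
t: 15.05
tool_pos: [0.6328, 0.1625, 0.2502]
orientation: [-2.292, -1.821, 0.241]
force: [-3.5, -0.9, 2.7]
opening: 0.0157
t 15.05 grip [0.5906 0.1722 0.0886] z axis [-0.253  0.058 -0.966] yaw tool y -13.09 q6 0.36 open 0.0157 F [-3.5 -0.9  2.7]
shift cm (tool): [-0.04 -1.84  0.25]
[-0.08  1.14  0.13]
pivot [0.57189882 0.17646844 0.01717418] tilt 15.018523624481213
```

View pics/w15.png

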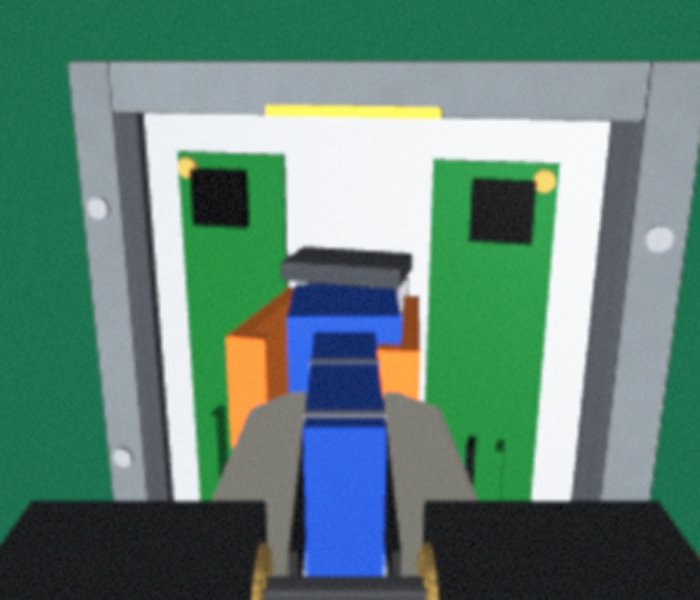

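View pics/sc15.png

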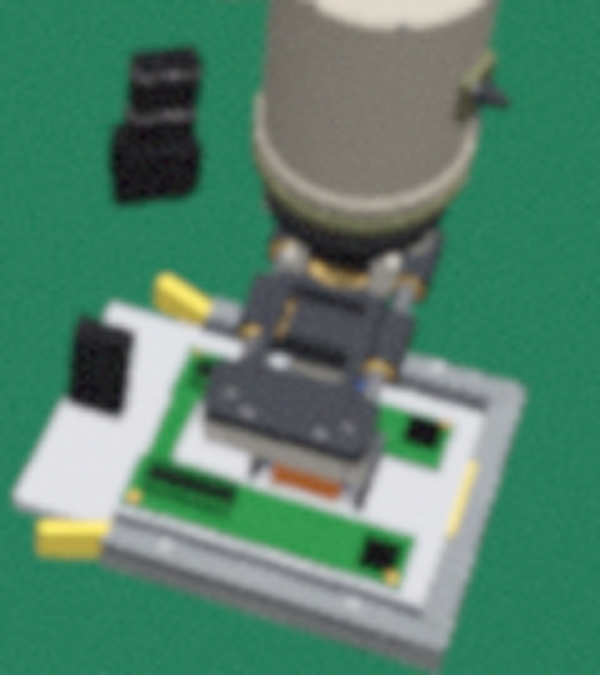

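View pics/si15.png

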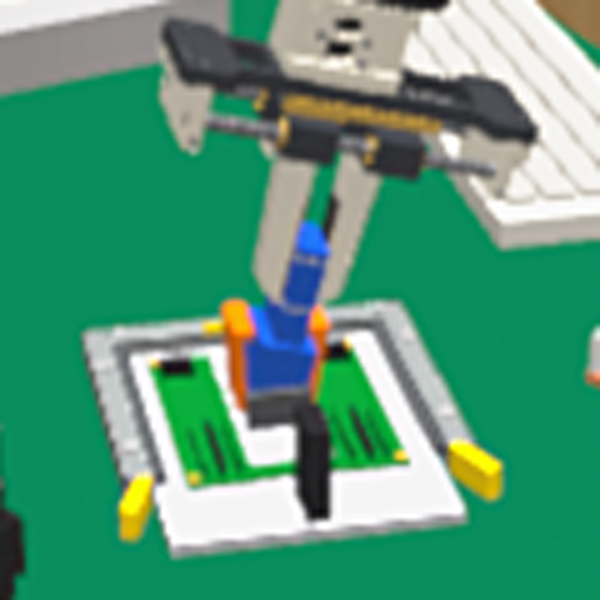

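The block is tilted 15° with the gripper and the tray stays flat. I add a little more lean, then go back to upright to read the right cheek.

```bash
python3 -m creep '[[[0,0.63,0.01],[1.5,0,0]],[[0,0,0],[0,0,0]],[[0,0,0],[0,0,0]]]'
python3 -m creep '[[[0,-1.16,0.03],[-2.75,0,0]],[[0,-1.16,0.03],[-2.75,0,0]],[[0,-1.16,0.03],[-2.75,0,0]],[[0,-1.16,0.03],[-2.75,0,0]],[[0,-1.16,0.03],[-2.75,0,0]],[[0,-1.16,0.03],[-2.75,0,0]],[[0,0,0],[0,0,0]],[[0,0,0],[0,0,0]]]'
python3 - <<'E'
from h import *
go([.5726,.1760,.091]); print(read_state()["wrist_torque"].round(2))
s=read_state();Rm=R.from_rotvec(s["orientation"]).as_matrix();print("pivot",s["tool_pos"]+Rm[:,2]*.2413,"tilt",np.degrees(np.arccos(-Rm[2,2])))
c=read_camera("wrist");crop(c,140,90,420,330,2.5,"w16.png")
c=read_camera("side");crop(c,200,100,320,220,5,"si16.png")
E
```

```text
t: 15.45
tool_pos: [0.6388, 0.1613, 0.2487]
orientation: [-2.274, -1.807, 0.262]
force: [-4.5, 0.4, 2.9]
opening: 0.0154
t: 16.12
tool_pos: [0.5719, 0.1769, 0.259]
orientation: [2.458, 1.955, 0.002]
force: [-0.6, -0.7, -3.2]
opening: 0.0152
t 16.12 grip [0.5721 0.177  0.0917] z axis [ 0.001  0.    -1.   ] yaw tool y -13.0 q6 0.44 open 0.0152 F [-0.6 -0.7 -3.2]
shift cm (tool): [-0.09  0.07  0.07]
[-0.09  0.1  -0.01]
pivot [0.57219769 0.17701385 0.01773222] tilt 0.06650230632775612
```

View pics/w16.png

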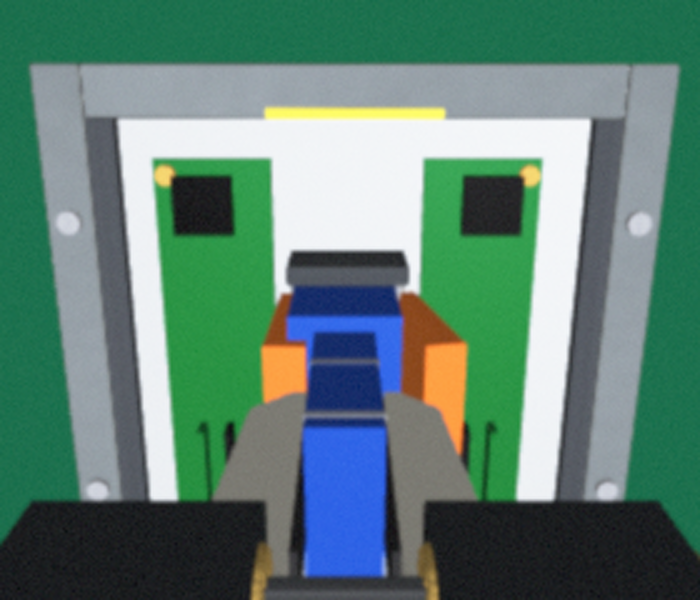

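View pics/si16.png

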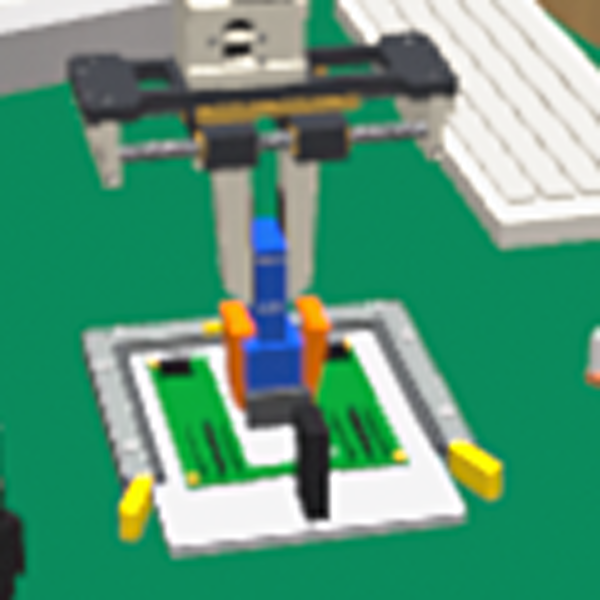

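Right cheek now stands about 9 mm out at the top (≈0.19 rad), its inner edge at 424 against the shoulder edge at 402 in the crop. Now the other side.

```bash
python3 -m creep '[[[0,-1.05,0.02],[-2.5,0,0]],[[0,-1.05,0.02],[-2.5,0,0]],[[0,-1.05,0.02],[-2.5,0,0]],[[0,0,0],[0,0,0]]]'
python3 -m creep '[[[0,-1.05,0.02],[-2.5,0,0]],[[0,-1.05,0.02],[-2.5,0,0]],[[0,-1.05,0.02],[-2.5,0,0]],[[0,-0.63,0.01],[-1.5,0,0]],[[0,0,0],[0,0,0]],[[0,0,0],[0,0,0]]]'
python3 - <<'E'
from h import *
c=read_camera("side");crop(c,200,100,320,220,5,"si17.png")
E
python3 -m creep '[[[0,1.16,0.03],[2.75,0,0]],[[0,1.16,0.03],[2.75,0,0]],[[0,1.16,0.03],[2.75,0,0]],[[0,1.16,0.03],[2.75,0,0]],[[0,1.16,0.03],[2.75,0,0]],[[0,1.16,0.03],[2.75,0,0]],[[0,0,0],[0,0,0]],[[0,0,0],[0,0,0]]]'
python3 - <<'E'
from h import *
go([.5726,.1760,.091]); print(read_state()["wrist_torque"].round(2))
s=read_state();Rm=R.from_rotvec(s["orientation"]).as_matrix();print("pivot",s["tool_pos"]+Rm[:,2]*.2413,"tilt",np.degrees(np.arccos(-Rm[2,2])))
c=read_camera("wrist");crop(c,140,90,420,330,2.5,"w18.png")
c=read_camera("side");crop(c,200,100,320,220,5,"si18.png")
E
```

```text
t: 16.55
tool_pos: [0.542, 0.1838, 0.257]
orientation: [2.375, 1.888, 0.128]
force: [6.4, -3.3, -6.2]
opening: 0.0155
t: 17.05
tool_pos: [0.507, 0.1921, 0.2499]
orientation: [2.274, 1.807, 0.264]
force: [5.6, -0.5, -2.0]
opening: 0.0156
t: 17.77
tool_pos: [0.5738, 0.176, 0.2585]
orientation: [-2.461, -1.952, 0.0]
force: [1.2, 0.1, -0.7]
opening: 0.0158
t 17.77 grip [0.5737 0.176  0.0912] z axis [-0.001  0.    -1.   ] yaw tool y -13.14 q6 0.44 open 0.0158 F [ 1.2  0.1 -0.7]
shift cm (tool): [-0.03 -0.11  0.02]
[-0.23 -0.19 -0.02]
pivot [0.57368828 0.17605659 0.01721397] tilt 0.03291708426564515
```

View pics/si17.png

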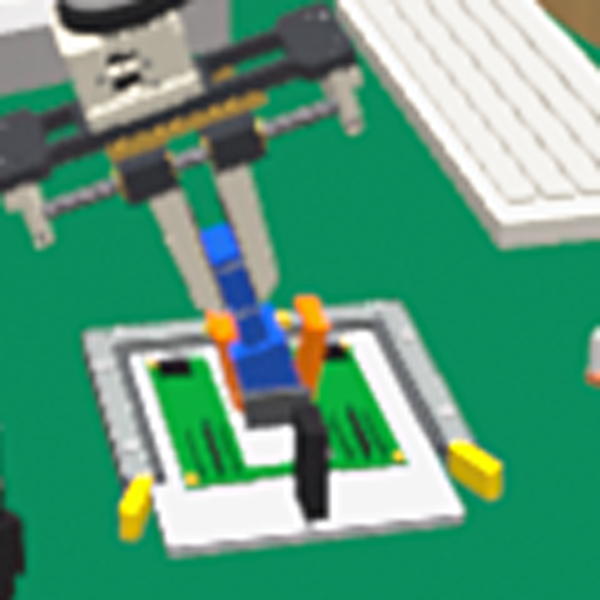

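View pics/w18.png

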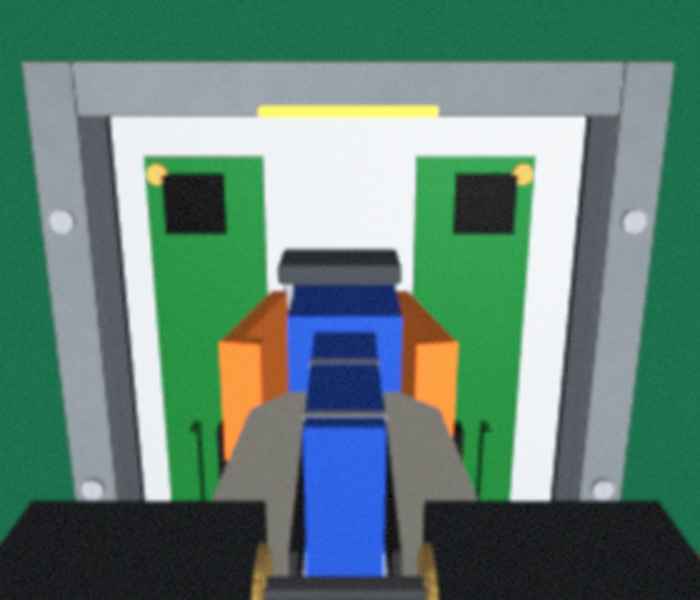

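View pics/si18.png

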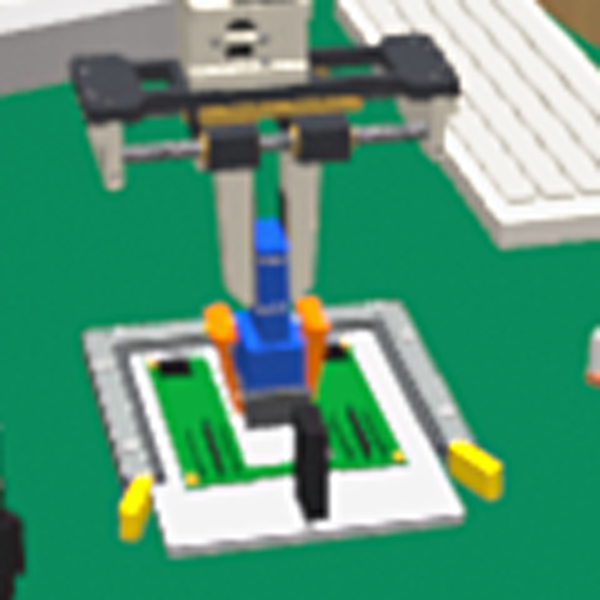

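Both cheeks lean out symmetrically, clear of the shoulders (inner edges 262 and 418 against shoulders 288 and 403). I re-centre by 1 mm and lift a little first to check the force.

```bash
python3 -m creep '[[[0,-0.1,0],[0,0,0]],[[0,0,-0.3],[0,0,0]],[[0,0,-0.4],[0,0,0]],[[0,0,-0.4],[0,0,0]],[[0,0,-0.4],[0,0,0]],[[0,0,0],[0,0,0]]]'
python3 - <<'E'
from h import *
go([.5726,.1760,.091])
c=read_camera("side");crop(c,200,100,320,220,5,"si19.png")
c=read_camera("wrist");crop(c,140,90,420,330,2.5,"w19.png")
E
```

```text
t: 18.37
tool_pos: [0.5719, 0.1771, 0.2752]
orientation: [2.459, 1.954, 0.003]
force: [-0.4, -0.4, -3.2]
opening: 0.0158
t 18.37 grip [0.5722 0.1772 0.1079] z axis [ 0.002  0.    -1.   ] yaw tool y -13.04 q6 0.44 open 0.0158 F [-0.4 -0.4 -3.2]
shift cm (tool): [-0.11  0.06  1.69]
```

View pics/si19.png

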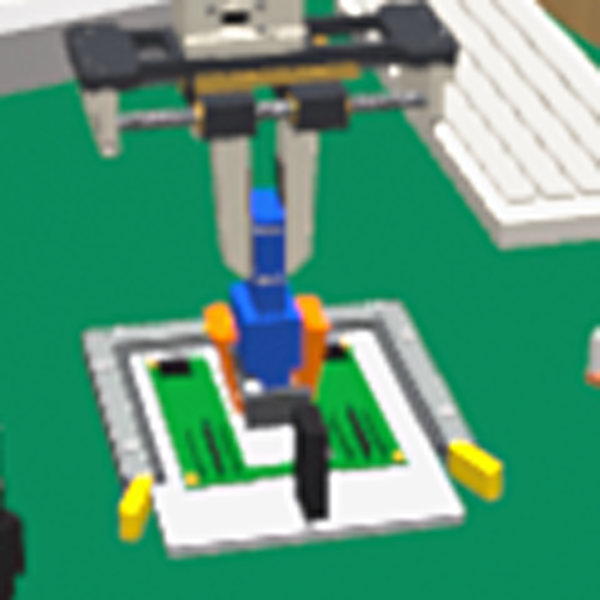

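View pics/w19.png

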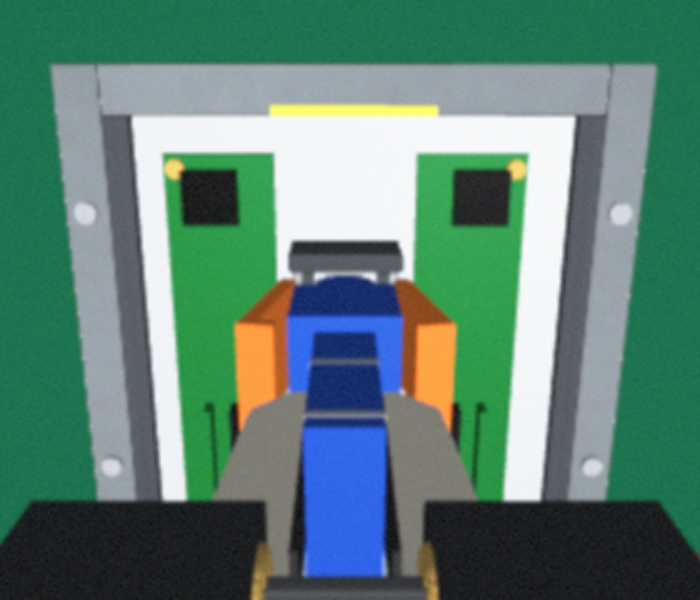

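It comes up freely at about 3 N and is well centred. Lifting the rest.

```bash
python3 -m creep '[[[0,0,-0.6],[0,0,0]],[[0,0,-0.8],[0,0,0]],[[0,0,-0.8],[0,0,0]],[[0,0,-0.8],[0,0,0]],[[0,0,-0.8],[0,0,0]],[[0,0,-0.8],[0,0,0]],[[0,0,-0.6],[0,0,0]],[[0,0,-0.3],[0,0,0]],[[0,0,0],[0,0,0]],[[0,0,0],[0,0,0]],[[0,0,0],[0,0,0]],[[0,0,0],[0,0,0]]]'
python3 - <<'E'
from h import *
go([.5726,.1760,.163]); s=read_state(); print(s["dq"].round(4))
c=read_camera("side");crop(c,200,90,320,210,5,"si20.png")
c=read_camera("wrist");crop(c,140,90,420,330,2.5,"w20.png")
c=read_camera("scene");crop(c,310,150,430,285,5,"sc20.png")
E
```

```text
t: 19.47
tool_pos: [0.5714, 0.1768, 0.328]
orientation: [-2.459, -1.954, 0.002]
force: [0.3, -0.7, -3.1]
opening: 0.0156
t 19.47 grip [0.5712 0.1767 0.1607] z axis [-0.001 -0.    -1.   ] yaw tool y -13.06 q6 0.44 open 0.0156 F [ 0.3 -0.7 -3.1]
shift cm (tool): [-0.04  0.15 -0.23]
[-0.0014 -0.0016 -0.0019 -0.0001 -0.      0.0009]
```

View pics/si20.png

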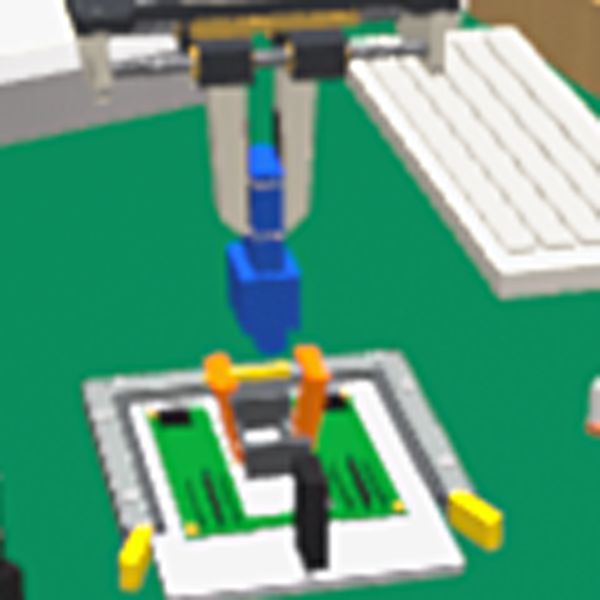

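View pics/w20.png

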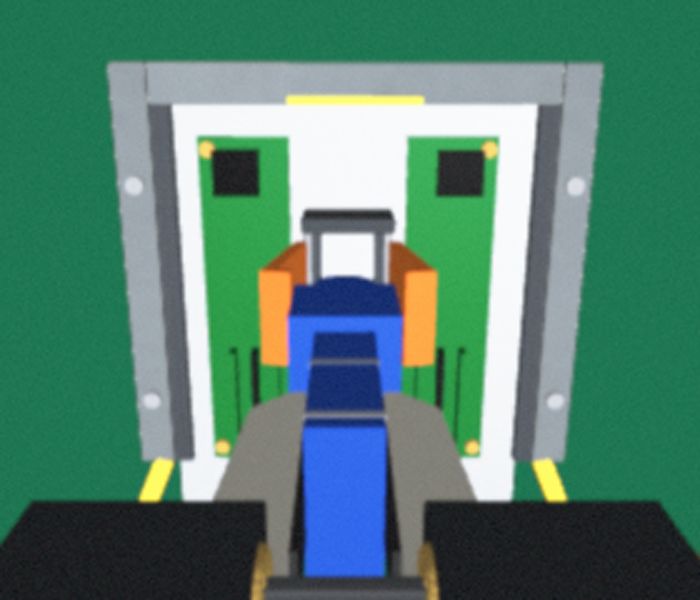

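View pics/sc20.png

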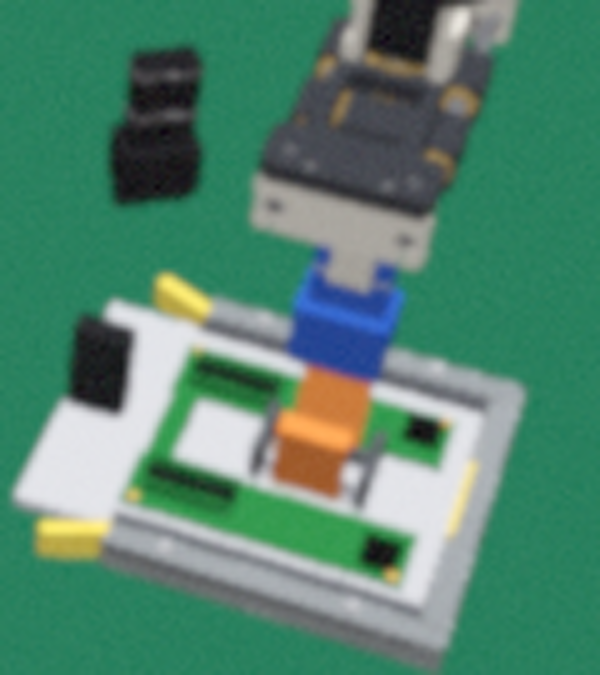

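Side view: the block is upright in the gripper above the open cheeks, underside about 16 mm over their tops. Tray edge still meets the stop and the joints are at rest. Handing in.

```bash
python3 - <<'E'
from plant import *
print(close_job())
E
```

```text
the job is handed in; nothing more can be done
None
```

The tray is home in the dock, and the blue block is out of its socket, held upright above it. I handed the job in at about 19.6 s with no verdict reported.

- **Tray:** I pinched the tray by its tab, turned it about 3° to line up with the dock, and slid it in until it pushed against the stop with about 30 N. The wrist camera put the tray edge and the stop at 370 mm each. The last pictures show the tray still flat against the stop.
- **Cheeks:** I gripped the stem 83 mm up and rocked it about the keel, 16.5° to each side. The right cheek ended about 9 mm out at the top, roughly 0.19 rad, against the 0.12 needed. I did not compute the left cheek's angle, but its inner edge is clear of the shoulder and it looks much the same.
- **Lift:** The block came out at about 3 N. It is at rest, centred over its socket, with its underside about 16 mm above the cheek tops. That height comes from the gripper reading, and the stem showed no slip in the wrist view.

**Disagreements:** the cameras and the gripper differed by about 2 mm sideways, within calibration; I used the gripper's reading taken with the tray docked. The block also started about 2° off upright, and gripping straightened it.

I did not touch the other things on the bench, though I took no full-bench picture at the end.

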